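# Drive a stuck pin out of an anchor bracket

### The job

A steel pin is stuck inside the sloping boss of the blue anchor bracket. Take the brass drift from its timber rest and push the pin from behind, through the access hole in the boss's upper flange, until it stands well proud of the lower mouth but has not dropped out; then lay the drift back in its rest. Draw the pin out of the mouth and lay it in the free nest of the pin rack, square beside the spare pin, without dropping it and without disturbing the spare pin, the ring or the notebook.

Things in the scene. Friction and masses are not known exactly. Their poses are not given: they have to be found in the camera images.
- bracket: The blue anchor bracket, bolted to the bench: 14 mm base plate of 180 x 130 mm (bolt heads to 23 mm) and two upright cheeks that carry the sloping boss, up to 225 mm high. Origin: on the bench under the cheeks; x is level, away from the mouth. The cheeks end 16 mm short of the boss's mouth; in front of the mouth all is clear down to the base plate, which reaches 28 mm beyond the mouth.
- boss: The boss: blue tube 58 mm outside, 118 mm long, sloping 38 deg below the horizontal. Origin: centre of its open lower mouth, 122 mm above the bench. x: along the bore, out of the mouth and down the slope (the way the pin must go). y: level. z: square to the bore, up. The bore is 34 mm wide, 108 mm deep, closed above by a steel flange 10 mm thick, 74 mm wide, with a round access hole.
- access_hole (a point): Centre of the 26 mm access hole, at the outer face of the upper flange: on the bore axis, 118 mm up the bore from the mouth, 195 mm above the bench; axes as those of the boss (x points into the hole, along the bore).
- plunger (a joint): Spring plunger in the boss (brass hexagon cap, 22 mm inside the mouth, 41 mm above the bore axis), not to be handled. It bears on the pin and holds it by friction: sliding the pin takes about 8 to 15 N. The pin stays where it is left while at least 40 mm of it is inside the mouth. Value: m moved inwards, about 0 with the pin under it.
- pin_center (a point): The stuck pin, bright steel, 32 mm diameter, 100 mm long, about 0.62 kg; the point is its centre, x along its axis (out of the mouth at the start). At the start its front end lies 1 to 8 mm inside the mouth, so its centre lies 51 to 58 mm inside it; the bore is 1 mm wider all round.
- drift_center (a point): The brass drift: a plain round bar, 18 mm diameter, 200 mm long, both ends alike, about 0.43 kg, lying in its rest; the point is its centre, x along its axis.
- rest: The drift's timber rest, fixed to the bench: a board 190 x 85 x 12 mm with two V-notched blocks 14 mm thick at x = -65 and +65 mm, so the fingers can go down between them. Origin: centre of the underside on the bench. x: along the drift as it lies, z up. The drift's axis lies 47 mm above the bench (x = y = 0 at the middle).
- rack: The timber pin rack, fixed to the bench: a board 130 x 200 x 12 mm with two V-notched rails 10 mm thick at x = -42 and +42 mm, so the fingers can go down between them (74 mm clear). Origin: centre of the underside on the bench. x: along the pins as they lie, y: across, z up. Two nests, at y = +40 mm (the spare pin lies here) and y = -40 mm (free). A pin lying in a nest has its axis 53 mm above the bench; the rails' teeth end 46 mm above it.
- spare_pin_center (a point): Bystander: the spare pin, same size as the stuck one, lying in the rack's other nest; its centre, x along its axis.
- bearing_ring: Bystander: dark steel ring lying flat, 72 mm outside, 48 mm inside, 20 mm high. Origin: centre of the underside.
- notebook: Bystander: dark notebook with a black pen on it, 105 x 150 mm, 22 mm high with the pen. Origin: centre of the underside.
Not all that is in view belongs to the job. What is shaped like the rack but black is not meant.

How it is judged:
On the way:
1. the drift, in the access hole and along the bore, has pushed the pin at least 15 mm proud of the mouth (x of pin_center in the frame of boss between -0.035 and 0.04 m and angle between the x axis of pin_center and the x axis of boss, either way round below 0.15 rad and x of drift_center in the frame of boss above -0.21 m and distance between drift_center and access_hole below 0.095 m and angle between the x axis of drift_center and the x axis of boss, either way round below 0.2 rad), for 0.1 s.
At the end, for the whole second after the job is handed in: The pin lies at rest in the rack's free nest (centre within 18 mm of the rack's middle along its length and 6 mm across, lying level in both rails), the drift lies at rest in both notches of its rest (within 30 mm of the middle along its length), and the bystanders are where they were (x of pin_center in the frame of rack between -0.018 and 0.018 m and y of pin_center in the frame of rack between -0.046 and -0.034 m and z of pin_center in the frame of rack between 0.047 and 0.058 m and angle between the x axis of pin_center and the x axis of rack, either way round below 0.1 rad and x of drift_center in the frame of rest between -0.03 and 0.03 m and y of drift_center in the frame of rest between -0.006 and 0.006 m and z of drift_center in the frame of rest between 0.041 and 0.052 m and angle between the x axis of drift_center and the x axis of rest, either way round below 0.1 rad and linear speed of each of pin, drift below 0.02 m/s); the robot touches nothing.
It fails at once if the stuck pin is dropped: it falls to the bench, or falls freely by more than about 20 mm (height (world z) of pin_center below 0.035 m or (linear speed of pin above 0.65 m/s and contact force between the fingers and pin below 0.5 N)).
It fails at once if the spare pin is moved more than 15 mm (distance of spare_pin_center from where it was at the start of the episode above 0.015 m).
It fails at once if the ring or the notebook is moved more than 25 mm (distance of any of bearing_ring, notebook from where it was at the start of the episode above 0.025 m).
It also fails if it takes over 72 s, if anything falls off the work surface, if the arm or the gripper's body presses on something with over 40 N, if the wrist force passes 120 N, or if a joint passes its speed limit or range.

### The arm

A 6-joint arm with a two-finger parallel gripper is mounted at the origin on the work surface. World frame = base frame: x ahead of the robot, y to its left, z up, the work surface at z = 0. Lengths are in m, angles in rad, forces in N, time in s.
With the tool pointing down it reaches from about 0.375 to 0.9 m from the base axis. Payload 3.1 kg.
Tool frame: the origin (TCP) lies on the centre line of the jaws, within the pads' length; the fingertips stand robot.finger_overhang ahead of it and the grasp point (between the pads) lies 2 mm behind it (robot.finger_overhang is the distance from the TCP to the fingertips, in m); z points along the fingers, y is the direction in which the jaws open and shut (so a half turn about z gives the same grasp; the last joint's range is limited). The gripper opens to 87 mm and grips with 3 to 60 N. Pads are 19 mm wide; open, the fingers measure 117 mm over their backs; the gripper's body (75 mm by 190 mm) begins 51 mm behind the grasp point.
Start: joints at [-1.512, 0.527, 1.433, -0, 1.181, -0.178], TCP at [0.147, -0.607, 0.24] pointing down, gripper open.
Joint ranges: [-3.08, 3.08], [-0.75, 2.2], [0.22, 2.44], [-1.43, 4.57], [0, 2.65], [-2.85, 2.85]. Speed limits (rad/s): [2.79, 2.79, 3.14, 3.14, 3.14, 3.14].

### API

Orientations are given as a unit quaternion [x, y, z, w].
In Python, from rig import robot gives the robot as it stands. The module is installed in compiled form; this text tells all that it offers.
- The arm moves only by the tool step_arm, never from a script. Its arguments are lists of equal length, an entry for each row: "slide": the shift along the tool's x, y, z in mm, a list of three; "twist": the turn about the tool's z in degrees. A call has 1 to 20 rows; each row shifts and turns the commanded pose from where the row before left it, along the tool's axes as they then stand; what a row does not reach is not made up. A row lasts 1/12 s, in which the tool goes at most 41.7 mm and 7.16 degrees, less where a joint would pass 70% of its speed; a pose out of reach is approached as far as the arm can. A call is refused whole if a number of a shift passes 41.7 or a number of a turn 7.16, either way. A call with a gripper value outside its range is refused whole. "jaw" is the finger opening in mm, from 0 to 87, set as the call begins (left out, the last holds). The fingers move at their own pace and stop on an object; "force" is the grip in N (left out, the last holds). Time passes only in rows, so rows that do not move let the fingers close. It gives the time, the measured TCP pose, the force and the opening at its end, in the units of the state.
- robot.get_obs(): the state, without advancing time (a new reading comes with each control period).
- robot.camera(name): name is "scene" or "top"; returns a dict with "color" (480x640x3 uint8, blue, green, red), "depth" (480x640 float32, m along the optical axis (not along the pixel's ray), 0 where there is no reading), "camera_matrix" (3x3 intrinsics, pixels), "k1" (the pictures are not rectified: a ray, as slopes to the right and down, at radius r is drawn at 1 + k1 r^2 times it, then the intrinsics apply), "origin" and "orientation" of the camera in the world. Camera axes: x right, y down, z forward; pixel columns grow to the right and rows downward; lengths in m; the calibration is good to about 2 mm. A picture is of the moment at which its call begins.
- robot.hand_in(): hands the job in, once; it reports no verdict.
The state is a dict: "time": time; "q": joint angles; "joint_velocities": joint speeds; "joint_torque": joint torques, N m; "position": TCP position; "tool_rot": TCP orientation; "ft_force": force on the tool from outside, world axes, zero at the start; "moment": the same for the moment, N m; "grip_width": finger opening in m.
Only numpy, scipy, OpenCV 4.12 (cv2) and the standard library are available. Lean on these libraries where they do the work, as an engineer would, in place of code of your own. Each camera call takes 0.05 s, during which the arm holds its last target.

## Working session

There is one attempt and no reset: what is moved stays moved. The work goes in short steps, Python scripts to look and compute and a tool call to move; the robot and the scene stay as the last step left them, time stands still between calls to the robot, and variables do not carry over. Pictures are saved under pics/ and viewed, and the job is handed in when it is done.

Besides the shell and the picture viewer there is one more tool, called as name(argument=value, ...), one argument or row to a line, values as JSON. step_arm: Moves the arm, as the interface text tells. Its arguments: {"type":"object","properties":{"slide":{"type":"array","items":{"type":"array","items":{"type":"number"}}},"twist":{"type":"array","items":{"type":"number"}},"jaw":{"type":"number"},"force":{"type":"number"}},"required":["slide","twist"]}

```bash
mkdir -p pics; python3 - <<'E'
from rig import robot
import cv2,numpy as np,pickle
print(robot.get_obs()); print(robot.finger_overhang)
d={}
for n in("scene","top"):
    c=robot.camera(n); d[n]=c; cv2.imwrite(f"pics/{n}0.png",c["color"])
    print(n,c["camera_matrix"],c["k1"],c["origin"],c["orientation"])
pickle.dump(d,open("c0.pkl","wb"))
E
```

```text
{'time': 0.0, 'q': array([-1.51151448e+00,  5.28480545e-01,  1.43389591e+00, -3.60606618e-06,
        1.18140277e+00, -1.78487303e-01]), 'joint_velocities': array([-2.38486959e-03,  6.21973326e-04,  1.94094962e-05,  6.72701545e-04,
        1.13565928e-04,  8.45854071e-04]), 'joint_torque': array([-5.44653776e-04, -4.40040064e+01, -1.76591760e+01,  6.31680270e-02,
        5.83060272e-02, -1.58285475e-04]), 'position': array([ 0.14720292, -0.60670098,  0.2385648 ]), 'tool_rot': array([ 9.92940873e-01,  1.18605341e-01,  6.34599655e-05, -1.09144497e-03]), 'ft_force': array([-0.107959  ,  0.01120878, -0.0324202 ]), 'moment': array([-0.0100576 ,  0.01677569, -0.02028537]), 'grip_width': 0.08719150801981633}
0.017
scene [[585.96677611   0.         320.93569916]
 [  0.         585.96677611 238.8089701 ]
 [  0.           0.           1.        ]] -0.1556204698376758 [1.14632013 0.53469695 0.98784776] [ 0.44558492  0.81521005 -0.32613642 -0.17470457]
top [[509.87537617   0.         323.76375934]
 [  0.         509.87537617 238.52722379]
 [  0.           0.           1.        ]] -0.011478838576237506 [0.37416191 0.11723645 1.33128536] [ 0.71716698 -0.69580079  0.02865128 -0.02668127]
```

View pics/scene0.png

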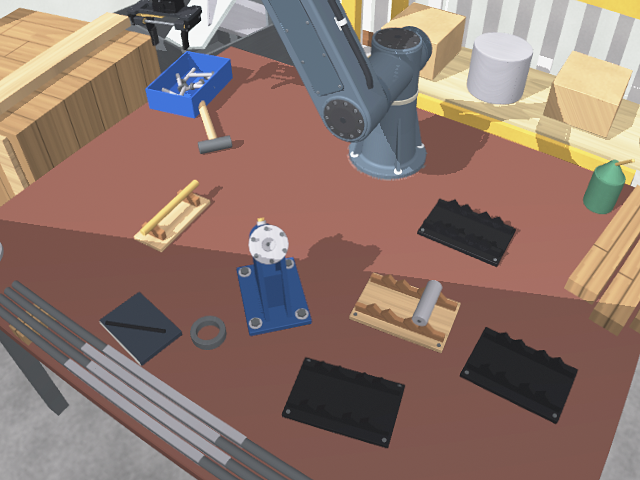

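View pics/top0.png

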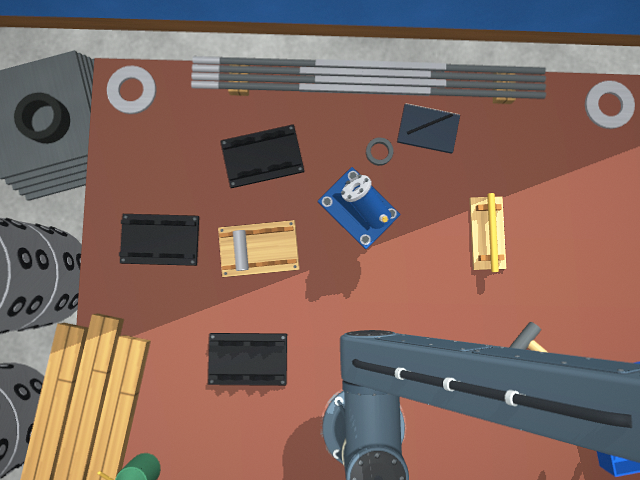

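Scene view: the bracket is at (270,280), the drift in its rest at (173,215), the timber rack with the spare pin at (405,310), the ring at (208,332) and the notebook at (140,327). 

Rack candidates in the top view are timber (259,248) and black (262,155), (160,240) and (248,359). The timber one fits, because it holds the spare pin and the black ones are excluded. I'll confirm it with enlarged crops.

```bash
cat > h.py <<'E'
import numpy as np,cv2,pickle
from scipy.spatial.transform import Rotation as R
def rays(c,uv):
    K=c["camera_matrix"];uv=np.atleast_2d(np.float64(uv))
    p=cv2.undistortPoints(uv[:,None],K,np.array([c["k1"],0,0,0,0]),None,None)[:,0] 
    d=np.c_[p,np.ones(len(p))]
    return np.asarray(c["origin"]),d@R.from_quat(c["orientation"]).as_matrix().T
def plane(c,uv,z):
    o,d=rays(c,uv); return o+d*((z-o[2])/d[:,2])[:,None]
def depth(c,uv):
    uv=np.atleast_2d(uv); o,d=rays(c,uv); i=np.round(uv).astype(int)
    return o+d*c["depth"][i[:,1],i[:,0]][:,None]
def proj(c,P):
    P=np.atleast_2d(P); q=(P-c["origin"])@R.from_quat(c["orientation"]).as_matrix()
    x=q[:,:2]/q[:,2:]; r2=(x**2).sum(1,keepdims=True); x=x*(1+c["k1"]*r2)
    K=c["camera_matrix"]; return x*K[0,0]+K[:2,2]
E
python3 - <<'E'
import pickle,cv2
from h import *
d=pickle.load(open("c0.pkl","rb"))
t=d["top"]["color"];s=d["scene"]["color"]
def crop(im,x,y,w,h,f): return cv2.resize(im[y:y+h,x:x+w],None,fx=f,fy=f,interpolation=cv2.INTER_CUBIC)
cv2.imwrite("pics/rack_t.png",crop(t,205,205,110,85,7))
cv2.imwrite("pics/brk_t.png",crop(t,310,155,100,100,6))
cv2.imwrite("pics/rest_t.png",crop(t,455,180,66,100,6))
cv2.imwrite("pics/brk_s.png",crop(s,220,205,110,140,4))
# test
for n in d:
    print(n, depth(d[n],[[300,300]] if n=="top" else [[330,250]]))
E
```

```text
scene [[0.38276195 0.06015765 0.00105661]]
top [[0.31704045 0.17172099 0.00468556]]
```

View pics/rack_t.png

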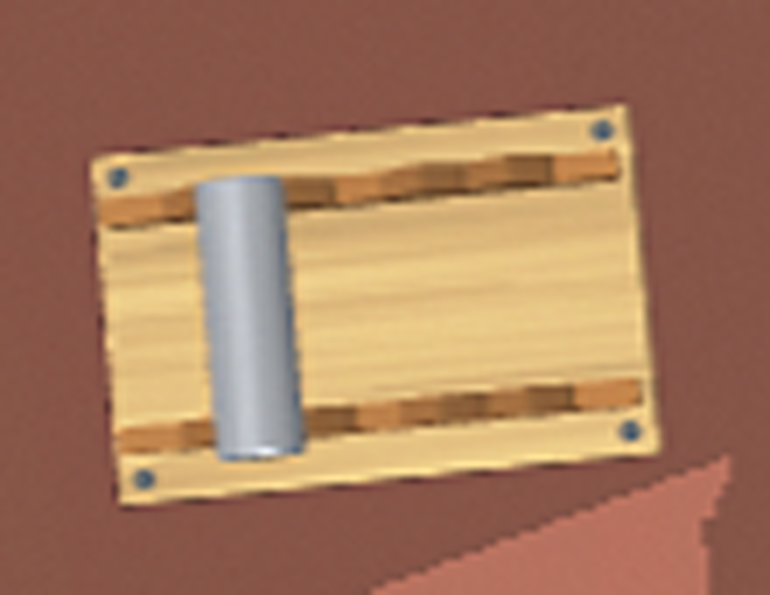

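View pics/brk_t.png

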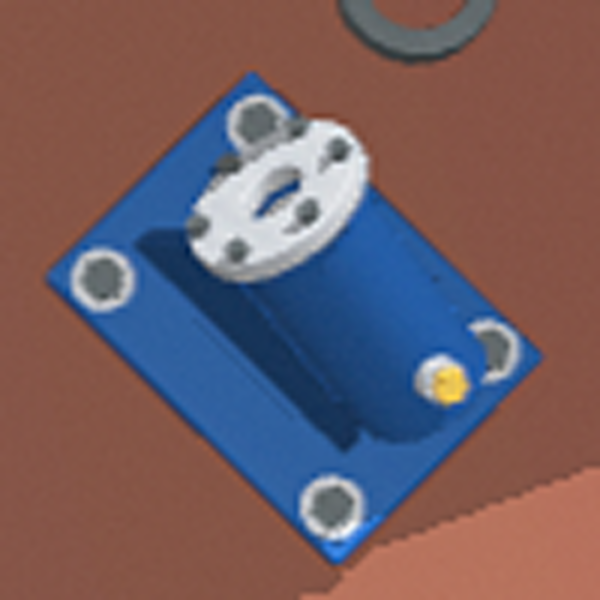

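View pics/rest_t.png

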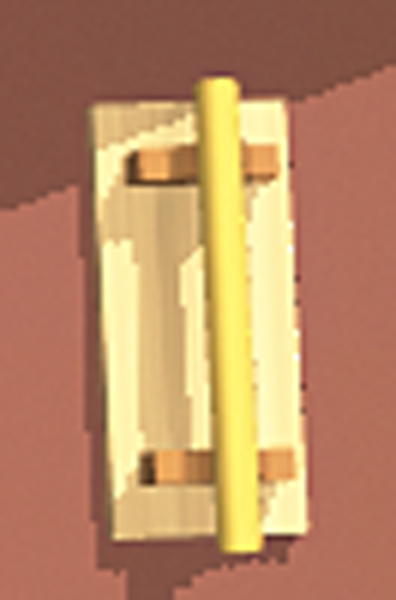

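View pics/brk_s.png

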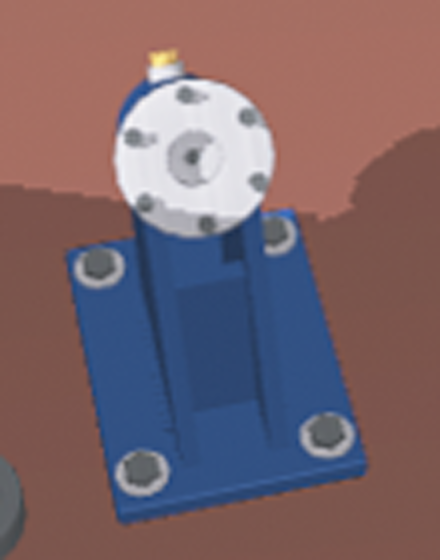

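The crops confirm it: the timber rack holds the spare pin on its left side, and its right nest is free. Next I'll measure everything.

```bash
cat > meas.py <<'E'
from h import *
d=pickle.load(open("c0.pkl","rb"))
T,S=d["top"],d["scene"]
def mask(c,lo,hi,roi):
    hsv=cv2.cvtColor(c["color"],cv2.COLOR_BGR2HSV); m=cv2.inRange(hsv,np.array(lo),np.array(hi))
    r=np.zeros_like(m); x,y,w,h=roi; r[y:y+h,x:x+w]=m[y:y+h,x:x+w]; return r
def big(m):
    cs,_=cv2.findContours(m,cv2.RETR_EXTERNAL,cv2.CHAIN_APPROX_NONE); return max(cs,key=cv2.contourArea)
E
python3 - <<'E'
from meas import *
# hsv probes
for n,c,pts in(("T",T,[(260,240),(240,250),(290,250),(357,187),(340,210),(488,232),(475,240),(492,205)]),("S",S,[(405,310),(428,300),(268,240),(270,290),(175,208),(380,290)])):
    h=cv2.cvtColor(c["color"],cv2.COLOR_BGR2HSV)
    for p in pts: print(n,p,h[p[1],p[0]],np.round(depth(c,[p])[0],3))
E
```

```text
T (260, 240) [ 19 111 227] [0.469 0.281 0.006]
T (240, 250) [111  13 196] [0.439 0.322 0.066]
T (290, 250) [ 20 107 234] [0.445 0.202 0.012]
T (357, 187) [108 121 137] [0.586 0.043 0.172]
T (340, 210) [107 180 160] [0.554 0.075 0.01 ]
T (488, 232) [ 26  81 255] [ 0.508 -0.313  0.008]
T (475, 240) [ 25  80 254] [ 0.486 -0.277  0.015]
T (492, 205) [ 28 140 254] [ 0.572 -0.308  0.054]
S (405, 310) [ 16  89 200] [0.45  0.286 0.012]
S (428, 300) [124  12 176] [0.442 0.327 0.066]
S (268, 240) [124  11 184] [0.569 0.038 0.188]
S (270, 290) [109 155 115] [0.594 0.051 0.073]
S (175, 208) [ 24  54 249] [ 0.477 -0.329  0.011]
S (380, 290) [ 17  89 207] [0.432 0.216 0.012]
```

```bash
cat > m2.py <<'E'
from meas import *
def rect(P): # P Nx2 world pts
    r=cv2.minAreaRect(np.float32(P*1000)); return r
def rep(name,c,m,z):
    ct=big(m)[:,0].astype(float); P=plane(c,ct,z)[:,:2]; r=rect(P)
    b=cv2.boxPoints(r); print(name,"ctr",np.round(r[0],1),"size",np.round(r[1],1),"ang",round(r[2],2)); return r
# rack boards: wood hue
m=mask(T,(8,60,120),(35,255,255),(210,210,100,75)); m2=cv2.morphologyEx(m|mask(T,(90,0,120),(140,60,255),(215,215,90,65)),cv2.MORPH_CLOSE,np.ones((3,3)))
# table is hue?
h=cv2.cvtColor(T["color"],cv2.COLOR_BGR2HSV);print("table",h[290,240],h[300,230],h[340,450])
rep("rack T",T,m2,.012)
mp=mask(T,(90,0,120),(140,60,255),(225,225,35,50)); r=rep("spare T",T,mp,.053)
mr=mask(T,(15,20,150),(40,255,255),(460,190,52,90)); rep("rest T",T,mr,.012)
md=mask(T,(27,110,150),(32,255,255),(460,185,52,95)); rep("drift T",T,md,.047)
mb=mask(T,(100,90,40),(118,255,255),(310,160,95,95)); 
mb=cv2.morphologyEx(mb,cv2.MORPH_CLOSE,np.ones((9,9))); rep("plate T",T,mb,.014)
v=T["color"].copy()
for mm,col in((m2,(0,255,0)),(mp,(0,0,255)),(mr,(255,0,0)),(md,(0,0,255)),(mb,(0,255,255))): cv2.drawContours(v,[big(mm)],-1,col,1)
cv2.imwrite("pics/cont_t.png",cv2.resize(v[140:290,200:530],None,fx=2.4,fy=2.4,interpolation=cv2.INTER_NEAREST))
# scene view
ms=mask(S,(8,40,110),(35,255,255),(340,265,125,90))|mask(S,(100,0,100),(150,60,255),(410,275,35,55)); rep("rack S",S,cv2.morphologyEx(ms,cv2.MORPH_CLOSE,np.ones((3,3))),.012)
mq=mask(S,(100,0,90),(150,40,255),(410,275,35,55)); rep("spare S",S,mq,.053)
mds=mask(S,(23,90,120),(32,255,255),(130,175,85,75)); rep("drift S",S,mds,.047)
# flange face
mf=mask(S,(0,0,90),(180,50,255),(245,220,50,50)); 
e=cv2.fitEllipse(big(mf)); print("flange S",e)
mft=mask(T,(0,0,80),(180,50,255),(338,170,36,35)); e=cv2.fitEllipse(big(mft));print("flange T",e)
w=S["color"].copy()
for mm,col in((ms,(0,255,0)),(mq,(0,0,255)),(mds,(255,0,0)),(mf,(0,0,255))): cv2.drawContours(w,[big(mm)],-1,col,1)
cv2.imwrite("pics/cont_s.png",cv2.resize(w[170:360,120:470],None,fx=2.2,fy=2.2,interpolation=cv2.INTER_NEAREST))
E
python3 m2.py
```

```text
table [  6 120 136] [  6 123 186] [108  38 114]
rack T ctr [448.4 281.2] size [130.7 208.6] ang 7.31
spare T ctr [439.8 324.4] size [99.8 28.9] ang 7.68
rest T ctr [ 507.9 -311.1] size [204.5  84.7] ang 3.27
drift T ctr [ 505.2 -315.8] size [198.8   9.7] ang 3.06
plate T ctr [561.3  27.4] size [177.5 129.1] ang 46.94
rack S ctr [433.8 283.6] size [172.5 201.8] ang 7.08
spare S ctr [436.8 324. ] size [119.1  29.8] ang 7.27
drift S ctr [ 503.3 -317. ] size [207.4  12.9] ang 4.2
flange S ((267.86920166015625, 243.16477966308594), (38.6875, 41.160335540771484), 156.2942352294922)
flange T ((355.8018798828125, 186.20872497558594), (24.566068649291992, 32.37910842895508), 38.14072799682617)
```

View pics/cont_t.png

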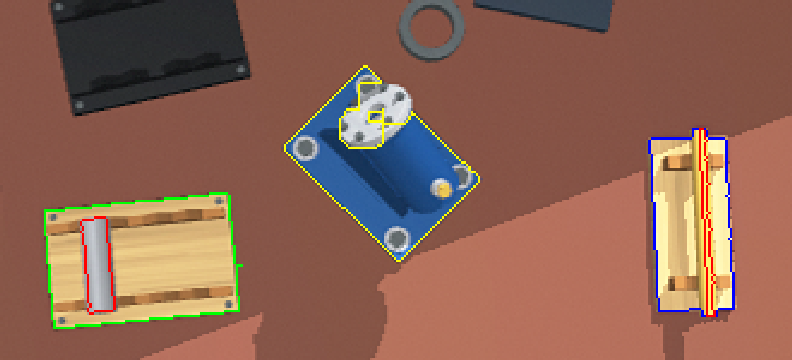

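View pics/cont_s.png

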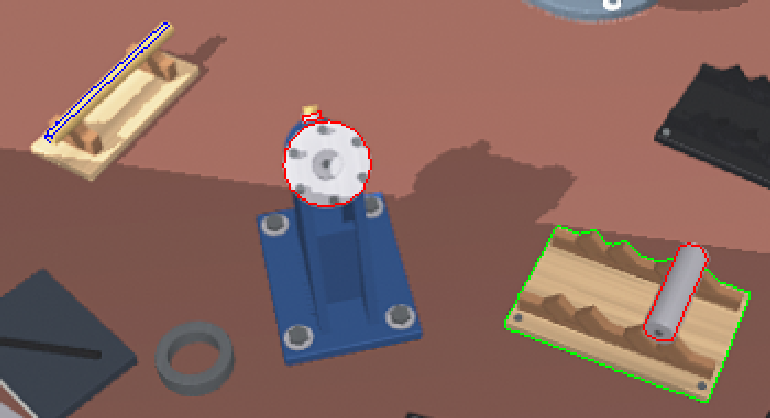

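```bash
python3 - <<'E'
from meas import *
# hole rim in S: look at brightness
s=S["color"]; g=cv2.cvtColor(s,cv2.COLOR_BGR2GRAY)
cv2.imwrite("pics/hole_s.png",cv2.resize(s[220:268,244:292],None,fx=12,fy=12,interpolation=cv2.INTER_CUBIC))
t=T["color"]
cv2.imwrite("pics/hole_t.png",cv2.resize(t[168:208,336:376],None,fx=14,fy=14,interpolation=cv2.INTER_CUBIC))
# face plane by depth
mf=mask(S,(0,0,120),(180,50,255),(247,224,42,42)); mf=cv2.erode(mf,np.ones((3,3)))
ys,xs=np.nonzero(mf); P=depth(S,np.c_[xs,ys])
k=np.abs(P[:,2]-np.median(P[:,2]))<.04;P=P[k]
for _ in range(4):
    c=P.mean(0);n=np.linalg.svd(P-c)[2][2]; n*=np.sign(n[2]); r=(P-c)@n; P=P[np.abs(r)<max(.003,1.5*r.std())]
print("plane",c,n,r.std(),len(P),"elev",np.degrees(np.arcsin(n[2])),"head",np.degrees(np.arctan2(n[1],n[0])))
a=np.radians(46.9);n=np.array([np.cos(a)*np.cos(.6632),np.sin(a)*np.cos(.6632),np.sin(.6632)])
H=np.array([.5825,.050,.195]);M=H-n*.118
print("pred hole in S,T",proj(S,H),proj(T,H),"mouth T",proj(T,M),M)
E
```

```text
plane [0.58139405 0.04872596 0.19500334] [0.53839298 0.58540767 0.60616074] 0.0015466997965886018 756 elev 37.31241450978087 head 47.395596959063965
pred hole in S,T [[268.36278959 244.51233475]] [[354.35748647 186.72417586]] mouth T [[380.17087653 219.36684679]] [ 0.51896436 -0.01789567  0.12235428]
```

View pics/hole_s.png

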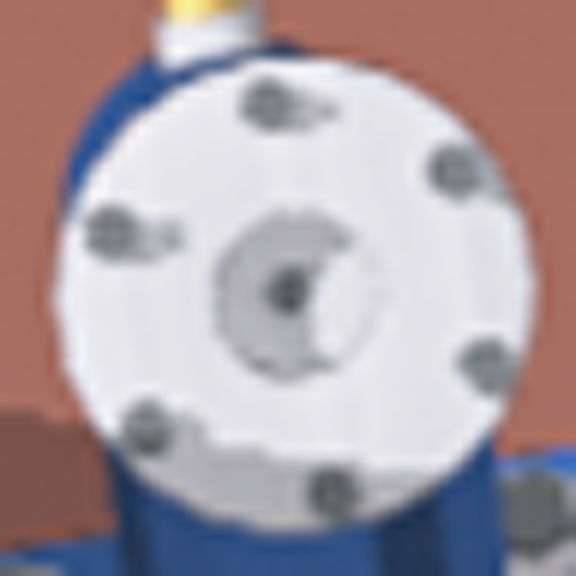

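View pics/hole_t.png

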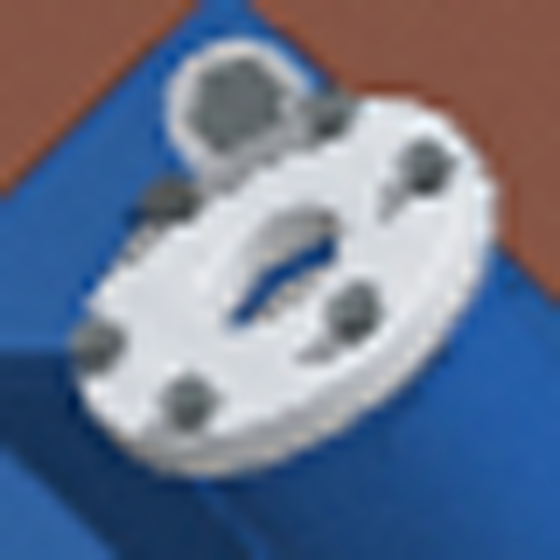

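```bash
python3 - <<'E'
from meas import *
def tri(us,ut):
    A=np.zeros((3,3));b=np.zeros(3);L=[]
    for c,u in((S,us),(T,ut)):
        o,d=rays(c,[u]);d=d[0]/np.linalg.norm(d[0]);Q=np.eye(3)-np.outer(d,d);A+=Q;b+=Q@o
    p=np.linalg.solve(A,b);return p,proj(S,p)[0]-us,proj(T,p)[0]-ut
print("hole",tri((268.55,244.15),(355.5,186.7)))
print("S ray z=.195",plane(S,[(268.55,244.15)],.195),"T",plane(T,[(355.5,186.7)],.195))
# drift axis ends & spare by both views: use mask endpoints
for n,c in(("T",T),("S",S)):
    roi=(460,185,52,95) if n=="T" else (130,175,85,75)
    h=(20,60,120),(33,255,255)
    m=mask(c,(26,90,120),(33,255,255),roi) if n=="T" else mask(c,(22,80,120),(33,255,255),roi)
    ct=big(m);r=cv2.minAreaRect(ct);b=cv2.boxPoints(r);print(n,r)
# bolts of plate: washers, T 4 bolts; bolt head top 23mm
g=T["color"]
for nm,c,pts in(("T",T,[(310+258/6,155+122/6),(310+102/6,155+279/6),(310+332/6,155+505/6),(310+495/6,155+350/6)]),("S",S,[(220+99/4,205+265/4),(220+142/4,205+470/4),(220+327/4,205+435/4),(220+275/4,205+234/4)])):
    P=plane(c,np.array(pts)-.4,.021)*1000; print(nm,np.round(P[:,:2],1),P.mean(0))
E
```

```text
hole (array([0.58198074, 0.0484846 , 0.19484326]), array([-0.67384664, -0.07590326]), array([-0.48102049,  0.28483771]))
S ray z=.195 [[0.58157438 0.04974974 0.195     ]] T [[0.58263483 0.0474262  0.195     ]]
T ((493.85040283203125, 232.00747680664062), (78.20231628417969, 4.094884872436523), 87.1375961303711)
S ((167.74539184570312, 206.26907348632812), (6.343469142913818, 75.67718505859375), 44.45433807373047)
T [[645.3  45.1]
 [574.5 110.7]
 [479.6   9. ]
 [548.8 -59.8]] [562.04935775  26.25041525  21.        ]
S [[549.8 -54.2]
 [645.4  47.4]
 [577.  113.5]
 [480.   13.6]] [563.05568551  30.07387878  21.        ]
```

```bash
python3 - <<'E'
from meas import *
s=S["color"]
cv2.imwrite("pics/grip.png",cv2.resize(s[0:60,100:230],None,fx=6,fy=6,interpolation=cv2.INTER_CUBIC))
# plunger top
for c,u in((S,(262,219)),(S,(261,222)),(T,(384,219)),(T,(385,218))):
    print(depth(c,[u]))
mp=mask(T,(20,100,150),(35,255,255),(370,205,30,30)); ct=big(mp); print("T cap",cv2.boundingRect(ct),ct[:,0].mean(0))
mq=mask(S,(15,60,120),(35,255,255),(250,212,22,16)); ct=big(mq); print("S cap",cv2.boundingRect(ct),ct[:,0].mean(0))
a=np.radians(46.9);h=np.array([np.cos(a),np.sin(a),0]);u=-h;x=u*np.cos(.6632)-np.array([0,0,np.sin(.6632)]);z=u*np.sin(.6632)+np.array([0,0,np.cos(.6632)])
M=np.array([.5825,.0495,.195])+x*.118
for k in(.036,.041,.046): 
    P=M-x*.022+z*k; print(k,P,proj(T,P),proj(S,P))
E
```

```text
[[ 0.51644702 -0.01645682  0.17105934]]
[[ 0.52282137 -0.01435375  0.16912904]]
[[ 0.51440188 -0.02136297  0.16975936]]
[[ 0.516983   -0.02381044  0.16810378]]
T cap (382, 216, 6, 6) [384.42857143 218.92857143]
S cap (258, 218, 6, 4) [260.33333333 219.26666667]
0.036 [ 0.51566652 -0.02191981  0.16426734] [[383.96270946 218.73936004]] [[260.31514426 220.15648113]]
0.041 [ 0.51356326 -0.02416741  0.16820747] [[385.130244   219.47860927]] [[259.89137765 217.70763647]]
0.046 [ 0.51146   -0.026415   0.1721476] [[386.3059409  220.22303654]] [[259.46743249 215.25588254]]
```

View pics/grip.png

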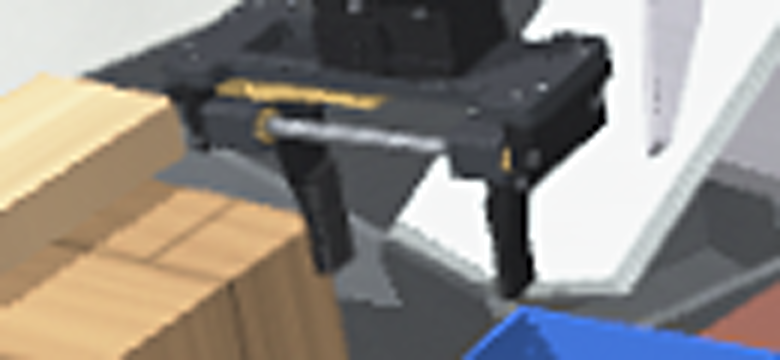

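```bash
python3 - <<'E'
from meas import *
a=plane(T,[(455+218.5/6-.4,180+80/6-.4),(455+240/6-.4,180+550/6-.4)],.047);print("drift T",a,a.mean(0),np.degrees(np.arctan2(*(a[0]-a[1])[1::-1])),np.linalg.norm(a[0]-a[1]))
cv2.imwrite("pics/rest_s.png",cv2.resize(S["color"][170:255,125:225],None,fx=7,fy=7,interpolation=cv2.INTER_CUBIC))
cv2.imwrite("pics/rack_s.png",cv2.resize(S["color"][265:355,345:465],None,fx=6.5,fy=6.5,interpolation=cv2.INTER_CUBIC))
E
```

```text
drift T [[ 0.60452407 -0.30781393  0.047     ]
 [ 0.40528219 -0.31773374  0.047     ]] [ 0.50490313 -0.31277384  0.047     ] 2.8502777113120383 0.19948866853577324
```

View pics/rest_s.png

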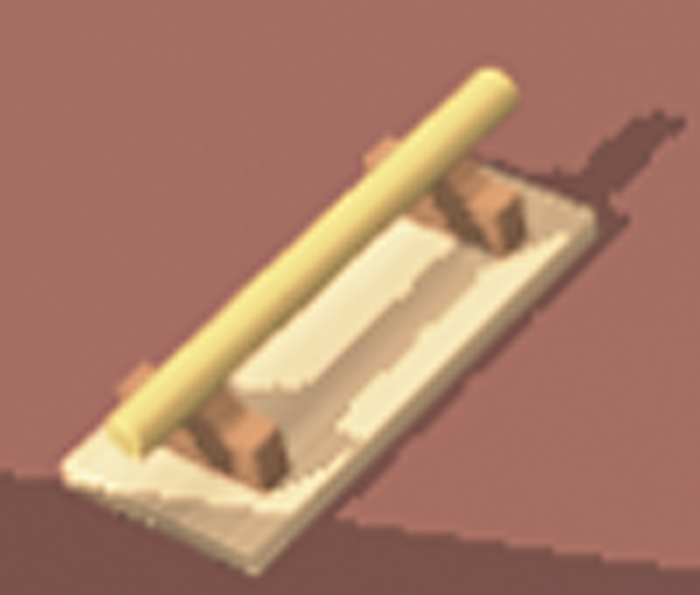

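View pics/rack_s.png

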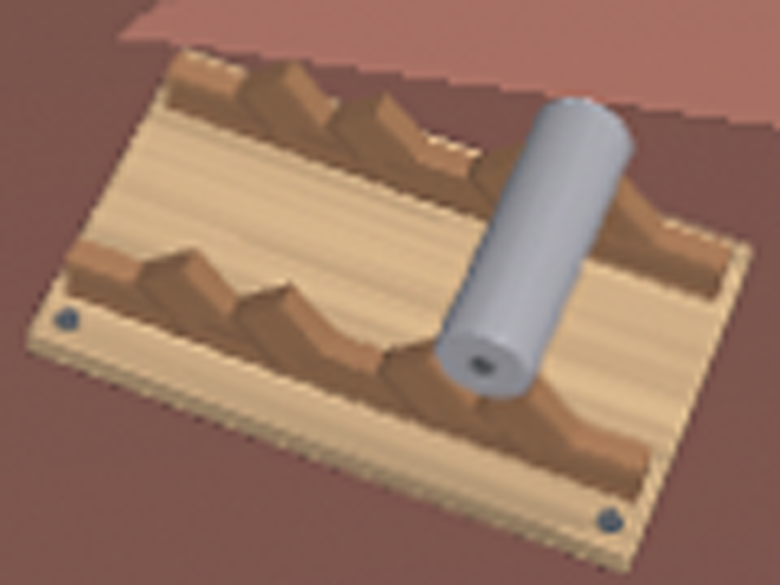

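step_arm(
  slide=[
    [28.75, -12, 0],
    [28.75, -12, 0],
    [28.75, -12, 0],
    [28.75, -12, 0],
    [28.75, -12, 0],
    [28.75, -12, 0],
    [28.75, -12, 0],
    [28.75, -12, 0],
    [28.75, -12, 0],
    [28.75, -12, 0],
    [28.75, -12, 0],
    [28.75, -12, 0],
    [28.75, -12, 0],
    [28.75, -12, 0],
    [28.75, -12, 0],
    [28.75, -12, 0],
    [0, 0, 0],
    [0, 0, 0],
  ],
  twist=[0, 0, 0, 0, 0, 0, 0, 0, 0, 0, 0, 0, 0, 0, 0, 0, 5.35, 5.35],
  jaw=60,
)

```text
time: 1.6
position: [0.5504, -0.3104, 0.2388]
tool_rot: [1.0, 0.025, -0.0, -0.0]
ft_force: [-0.6, -0.1, -0.2]
grip_width: 0.0598
```

```bash
cat >> h.py <<'E'
def tool():
    from rig import robot
    o=robot.get_obs(); M=R.from_quat(o["tool_rot"]).as_matrix(); print("t",round(o["time"],2),"pos",np.round(o["position"]*1000,1),"head",round(np.degrees(np.arctan2(M[1,0],M[0,0])),2),"z",np.round(M[:,2],4),"F",np.round(o["ft_force"],1),"M",np.round(o["moment"],2),"w",round(o["grip_width"]*1000,1),"q6",round(o["q"][5],2)); return o
E
python3 - <<'E'
from h import *
tool()
from rig import robot
for n in("scene","top"):
    c=robot.camera(n);pickle.dump(c,open(f"{n}1.pkl","wb")); cv2.imwrite(f"pics/{n}1.png",c["color"])
E
```

```text
t 1.6 pos [ 550.4 -310.4  238.8] head 2.88 z [-7.e-04  8.e-04 -1.e+00] F [-0.6 -0.1 -0.2] M [ 0.05  0.05 -0.01] w 59.8 q6 0.83
```

View pics/scene1.png

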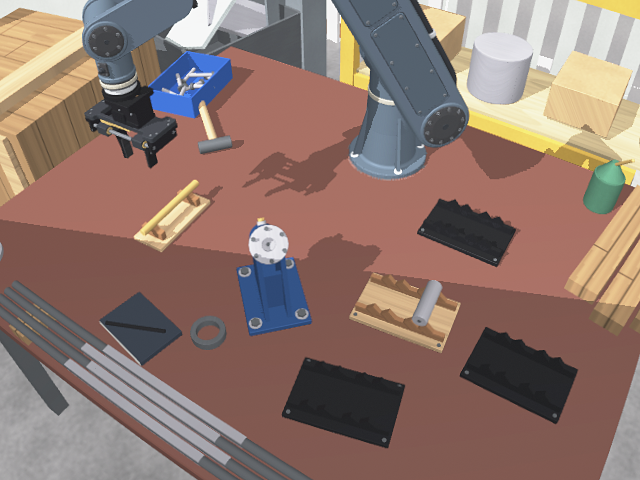

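View pics/top1.png

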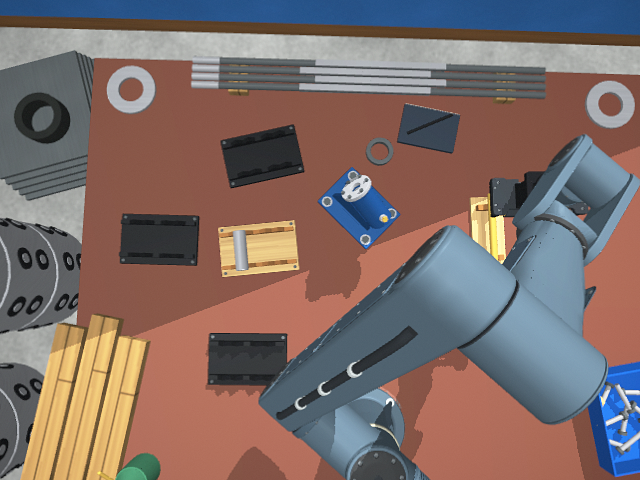

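```bash
python3 - <<'E'
from h import *
T=pickle.load(open("top1.pkl","rb"));S=pickle.load(open("scene1.pkl","rb"))
print(depth(T,[(500,197),(508,197)]))
for z in(.31,.33,.35): print(z,plane(T,[(505,178),(505,217)],z)[:,0])
for c,n,b in((S,"gs",(80,85,110,95)),(T,"gt",(470,160,110,80))):
    x,y,w,h=b;cv2.imwrite(f"pics/{n}.png",cv2.resize(c["color"][y:y+h,x:x+w],None,fx=6.5,fy=6.5,interpolation=cv2.INTER_CUBIC))
E
```

```text
[[ 0.54508177 -0.22992372  0.33624646]
 [ 0.545002   -0.24456762  0.33960217]]
0.31 [0.58895286 0.50906891]
0.33 [0.58474658 0.506427  ]
0.35 [0.58054029 0.5037851 ]
```

View pics/gs.png

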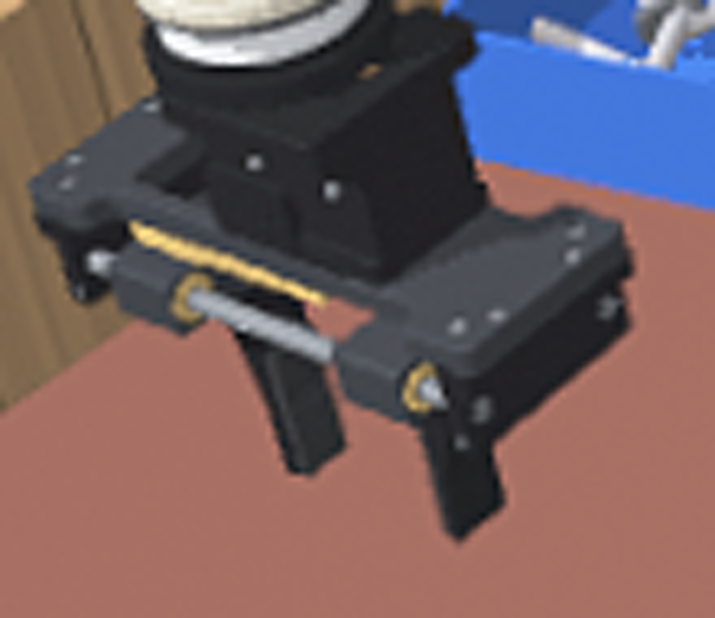

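View pics/gt.png

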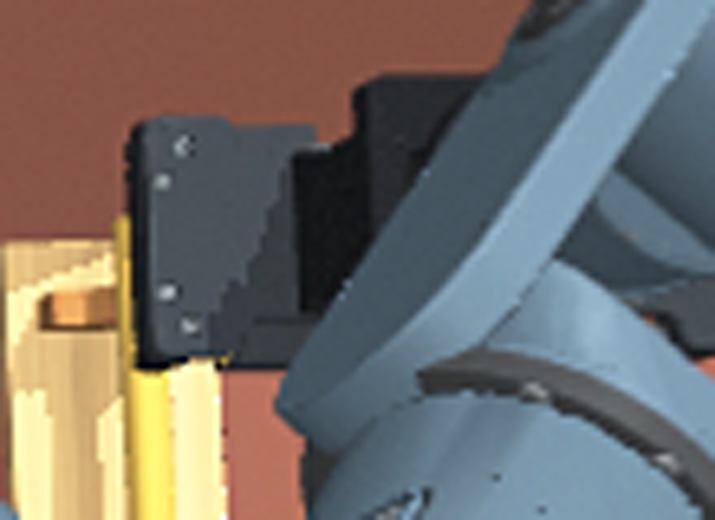

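step_arm(
  slide=[
    [-1, 2, 30],
    [0, 0, 30],
    [0, 0, 30],
    [0, 0, 30],
    [0, 0, 30],
    [0, 0, 25],
    [0, 0, 18],
    [0, 0, 0.8],
    [0, 0, 0],
  ],
  twist=[0, 0, 0, 0, 0, 0, 0, 0, 0],
)

```text
time: 2.45
position: [0.5472, -0.3142, 0.0445]
tool_rot: [1.0, 0.026, -0.001, -0.001]
ft_force: [0.5, -0.0, 0.8]
grip_width: 0.06
```

```bash
python3 - <<'E'
from h import *
tool()
from rig import robot
c=robot.camera("scene");cv2.imwrite("pics/s2.png",cv2.resize(c["color"][120:260,100:240],None,fx=4.2,fy=4.2,interpolation=cv2.INTER_CUBIC))
E
```

```text
t 2.45 pos [ 547.2 -314.2   44.5] head 2.97 z [-0.0024  0.002  -1.    ] F [ 0.5 -0.   0.8] M [-0.02 -0.06 -0.03] w 60.0 q6 0.82
```

View pics/s2.png

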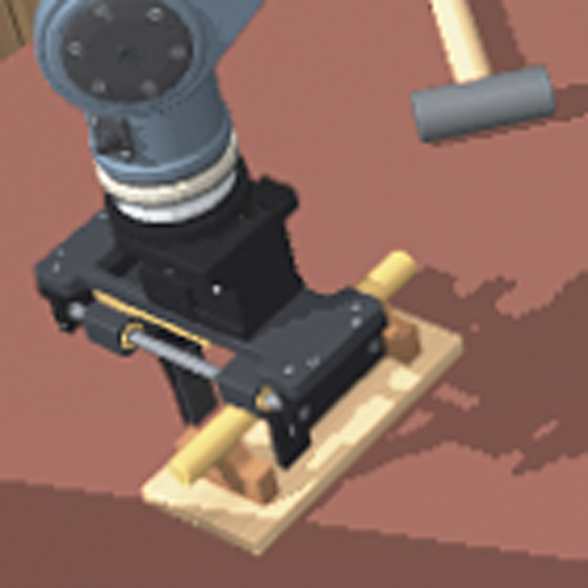

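The fingers straddle the drift, crop (190–300, 380–460), just inside the +x block. Closing gently.

step_arm(
  slide=[
    [0, 0, 0],
    [0, 0, 0],
    [0, 0, 0],
    [0, 0, 0],
    [0, 0, 0],
    [0, 0, 0],
  ],
  twist=[0, 0, 0, 0, 0, 0],
  jaw=0,
  force=6,
)

```text
time: 3.0
position: [0.5483, -0.3145, 0.0462]
tool_rot: [1.0, 0.026, 0.0, 0.0]
ft_force: [0.3, -0.0, 0.7]
grip_width: 0.0284
```

```bash
python3 - <<'E'
from h import *
tool()
import numpy as np
# arc: pivot at rest x=-65 under drift; axis radius r above. grip at s+65 from pivot
L=43+65;
prev=(0,0)
for d in range(5,42,3):
    a=np.radians(d); rr=9/np.sin(np.radians(45))  # approx
    x=L*np.cos(a)-9*np.sin(a)-L; z=L*np.sin(a)+9*np.cos(a)-9
    print(d,round(x,1),round(z,1),"d",round(x-prev[0],1),round(z-prev[1],1)); prev=(x,z)
E
```

```text
t 3.0 pos [ 548.3 -314.5   46.2] head 2.93 z [ 5.e-04 -4.e-04 -1.e+00] F [ 0.3 -0.   0.7] M [ 0.02 -0.02 -0.  ] w 28.4 q6 0.82
5 -1.2 9.4 d -1.2 9.4
8 -2.3 14.9 d -1.1 5.6
11 -3.7 20.4 d -1.4 5.5
14 -5.4 25.9 d -1.7 5.4
17 -7.4 31.2 d -2.0 5.3
20 -9.6 36.4 d -2.2 5.2
23 -12.1 41.5 d -2.5 5.1
26 -14.9 46.4 d -2.8 4.9
29 -17.9 51.2 d -3.0 4.8
32 -21.2 55.9 d -3.3 4.6
35 -24.7 60.3 d -3.5 4.5
38 -28.4 64.6 d -3.7 4.3
41 -32.4 68.6 d -4.0 4.1
```

step_arm(
  slide=[
    [0, 0, 0],
    [0, 0, 0],
    [0, 0, 0],
    [0, 0, 0],
  ],
  twist=[0, 0, 0, 0],
)

```text
time: 3.33
position: [0.548, -0.311, 0.0458]
tool_rot: [1.0, 0.025, -0.001, -0.003]
ft_force: [1.5, 7.1, 3.5]
grip_width: 0.0173
```

step_arm(
  slide=[
    [0, -3.4, 0],
    [0, 0, 0],
    [0, 0, 0],
  ],
  twist=[0, 0, 0],
)

```text
time: 3.58
position: [0.5481, -0.3108, 0.0459]
tool_rot: [1.0, 0.025, 0.0, -0.0]
ft_force: [-0.5, 1.8, 2.5]
grip_width: 0.0176
```

step_arm(
  slide=[
    [-1.2, -0.6, -9.4],
    [-1.1, 0, -5.6],
    [-1.4, 0, -5.5],
    [-1.7, 0, -5.4],
    [-2.0, 0, -5.3],
    [-2.2, 0, -5.2],
    [-2.5, 0, -5.1],
    [-2.8, 0, -4.9],
    [0, 0, 0],
  ],
  twist=[0, 0, 0, 0, 0, 0, 0, 0, 0],
)

```text
time: 4.33
position: [0.5326, -0.3115, 0.0932]
tool_rot: [1.0, 0.025, 0.0, 0.0]
ft_force: [-1.0, -0.1, -3.3]
grip_width: 0.0176
```

```bash
python3 - <<'E'
from h import *
tool()
from rig import robot
c=robot.camera("scene");cv2.imwrite("pics/s3.png",cv2.resize(c["color"][120:260,100:240],None,fx=4.2,fy=4.2,interpolation=cv2.INTER_CUBIC))
E
```

```text
t 4.33 pos [ 532.6 -311.5   93.2] head 2.92 z [ 1.e-04 -5.e-04 -1.e+00] F [-1.  -0.1 -3.3] M [-0.02 -0.04  0.02] w 17.6 q6 0.81
```

View pics/s3.png

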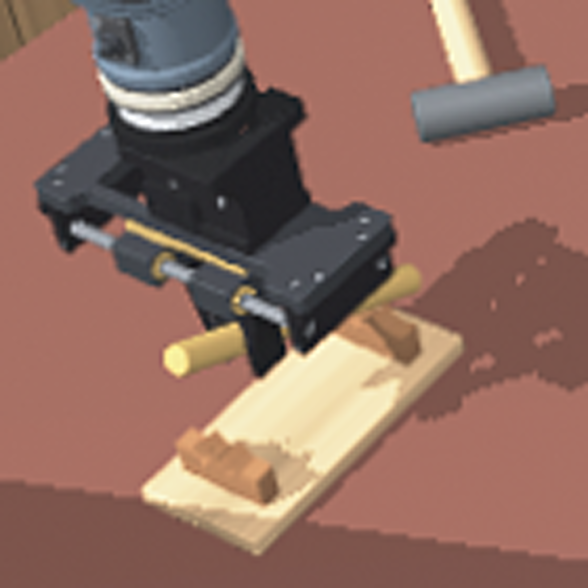

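The drift pivots as planned: the near end is raised at crop (175,358) and the far end sits in its notch. Continuing to 38°.

step_arm(
  slide=[
    [-3.0, 0, -4.8],
    [-3.3, 0, -4.6],
    [-3.5, 0, -4.5],
    [-3.7, 0, -4.3],
    [0, 0, 0],
    [0, 0, 0],
  ],
  twist=[0, 0, 0, 0, 0, 0],
)

```text
time: 4.88
position: [0.5192, -0.312, 0.1106]
tool_rot: [1.0, 0.025, -0.0, -0.0]
ft_force: [-0.7, -0.3, -2.8]
grip_width: 0.0178
```

```bash
cat > dr.py <<'E'
from h import *
def drift(c,roi,pt,head):
    """line in image of brass; angle in vertical plane through pt with heading head; returns pitch"""
    hsv=cv2.cvtColor(c["color"],cv2.COLOR_BGR2HSV); m=cv2.inRange(hsv,(19,70,90),(33,255,255))
    return m
E
python3 - <<'E'
from h import *
tool()
from rig import robot
for n in ("scene","top"):
    c=robot.camera(n);pickle.dump(c,open(n+"4.pkl","wb"))
    b=(120,100,100,85) if n=="scene" else (455,180,66,100)
    x,y,w,h=b
    cv2.imwrite(f"pics/{n}4.png",cv2.resize(c["color"][y:y+h,x:x+w],None,fx=6,fy=6,interpolation=cv2.INTER_CUBIC))
E
```

```text
t 4.88 pos [ 519.2 -312.   110.6] head 2.91 z [-3.e-04  0.e+00 -1.e+00] F [-0.7 -0.3 -2.8] M [-0.06  0.06  0.01] w 17.8 q6 0.79
```

View pics/scene4.png

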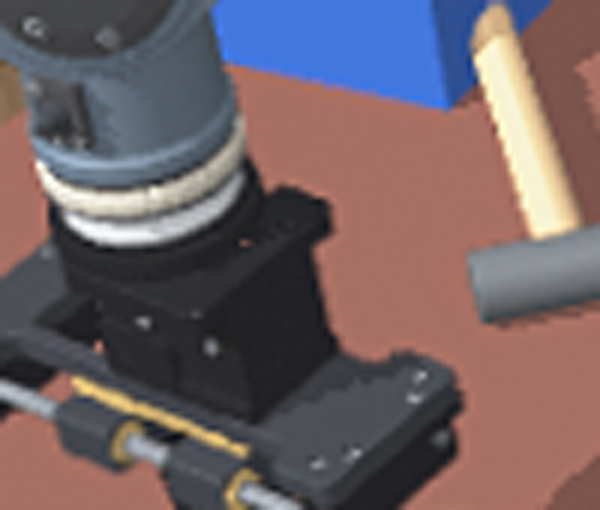

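View pics/top4.png

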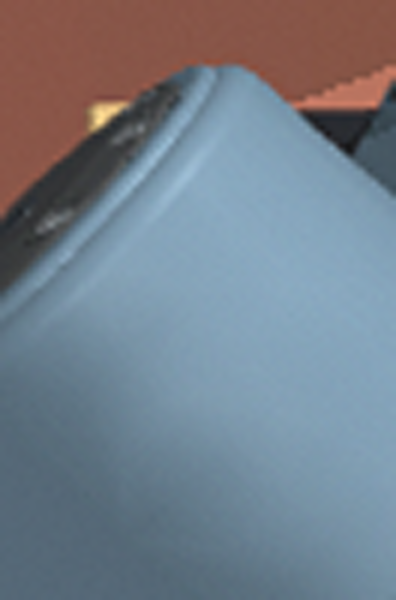

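step_arm(
  slide=[
    [0, 0, 0],
    [0, 0, 0],
    [0, 0, 0],
    [0, 0, -15],
    [0, 0, -30],
    [0, 0, -30],
    [0, 0, -30],
    [0, 0, 0],
    [0, 0, 0],
  ],
  twist=[0, 0, 0, 0, 0, 0, 0, 0, 0],
  force=60,
)

```text
time: 5.73
position: [0.5207, -0.3124, 0.2168]
tool_rot: [1.0, 0.025, 0.002, 0.001]
ft_force: [-0.8, 0.1, -4.6]
grip_width: 0.0162
```

```bash
python3 - <<'E'
from h import *
tool()
from rig import robot
c=robot.camera("scene");pickle.dump(c,open("s5.pkl","wb"))
cv2.imwrite("pics/s5.png",cv2.resize(c["color"][90:270,80:240],None,fx=3.3*1.0,fy=3.3,interpolation=cv2.INTER_CUBIC))
E
```

```text
t 5.73 pos [ 520.7 -312.4  216.8] head 2.92 z [ 0.0038 -0.0025 -1.    ] F [-0.8  0.1 -4.6] M [ 0.06 -0.1   0.03] w 16.2 q6 0.8
```

View pics/s5.png

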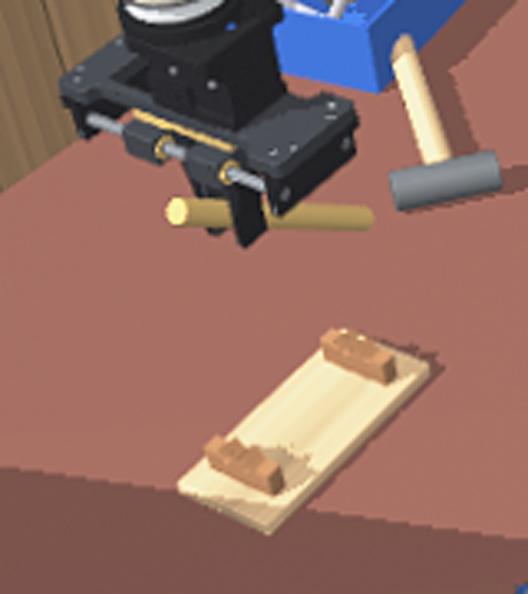

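```bash
cat > pitch.py <<'E'
from h import *
def pitch(c,ends,pt,head):
    a=np.radians(head);n=np.array([-np.sin(a),np.cos(a),0]);h=np.array([np.cos(a),np.sin(a),0])
    o,d=rays(c,ends);P=o+d*(((pt-o)@n)/(d@n))[:,None]
    q=P-pt; e=np.c_[q@h,q[:,2]]*1000; v=e[0]-e[1]
    print("ends rel pt (h,z) mm",np.round(e,1),"pitch",np.degrees(np.arctan2(v[1],v[0])),"len",np.linalg.norm(v)); return P
E
python3 - <<'E'
from pitch import *
c=pickle.load(open("s5.pkl","rb"))
hsv=cv2.cvtColor(c["color"],cv2.COLOR_BGR2HSV)[90:270,80:240];
m=cv2.inRange(hsv,(19,80,90),(33,255,255))[40:90];ys,xs=np.nonzero(m);print(xs.min()+80,xs.max()+80,ys[xs<70].mean()+130,ys[xs>100].mean()+130)
ends=np.array([(177,212),(368,218)])/3.3+[80,90]-.4;print(ends)
pitch(c,ends,np.array([.5207,-.3124,.2188]),2.92)
E
```

```text
127 214 147.589519650655 153.75641025641025
[[133.23636364 153.84242424]
 [191.11515152 155.66060606]]
ends rel pt (h,z) mm [[  42.5   26.5]
 [-120.   -92.4]] pitch 36.19733037652951 len 201.40776730099364
```

step_arm(
  slide=[
    [0, 0, -30],
    [0, 0, -30],
    [0, 0, -30],
    [0, 0, -30],
    [13.4, -30.5, 0],
    [13.4, -30.5, 0],
    [13.4, -30.5, 0],
    [13.4, -30.5, 0],
    [13.4, -30.5, 0],
    [13.4, -30.5, 0],
    [13.4, -30.5, 0],
    [13.4, -30.5, 0],
    [13.4, -30.5, 0],
    [13.4, -30.5, 0],
    [13.4, -30.5, 0],
    [13.4, -30.5, 0],
    [13.4, -30.5, 0],
    [13.4, -30.5, 0],
    [13.4, -30.5, 0],
    [13.4, -30.5, 0],
  ],
  twist=[0, 0, 0, 0, 0, 0, 0, 0, 0, 0, 0, 0, 0, 0, 0, 0, 0, 0, 0, 0],
)

```text
time: 7.45
position: [0.708, 0.1879, 0.3309]
tool_rot: [1.0, 0.026, -0.003, 0.0]
ft_force: [0.8, -0.9, -4.4]
grip_width: 0.0163
```

step_arm(
  slide=[
    [0, 0, 0],
    [0, 0, 0],
    [0, 0, 0],
    [0, 0, 0],
    [0, 0, 0],
    [0, 0, 0],
    [0, 0, 0],
    [0, 0, 0],
    [0, 0, 0],
  ],
  twist=[-6, -6, -6, -6, -6, -6, -5, -3, 0],
)

```text
time: 8.2
position: [0.7076, 0.1864, 0.3309]
tool_rot: [0.917, 0.399, -0.003, -0.001]
ft_force: [-0.4, 0.2, -5.1]
grip_width: 0.017
```

```bash
cat > look.py <<'E'
from h import *
import sys
from rig import robot
def look(tag,sb=None,tb=None,f=6):
    for n,b in(("scene",sb),("top",tb)):
        if b is None: continue
        c=robot.camera(n);pickle.dump(c,open(f"{n}_{tag}.pkl","wb"));x,y,w,h=b
        cv2.imwrite(f"pics/{n}_{tag}.png",cv2.resize(c["color"][y:y+h,x:x+w],None,fx=f,fy=f,interpolation=cv2.INTER_CUBIC))
E
python3 - <<'E'
from look import *
tool(); look("a",(180,60,170,220),(300,130,110,110),f=2.7)
E
```

```text
t 8.2 pos [707.6 186.4 330.9] head 46.97 z [-7.2e-03 -4.0e-04 -1.0e+00] F [-0.4  0.2 -5.1] M [ 0.13 -0.15 -0.02] w 17.0 q6 0.86
```

View pics/scene_a.png

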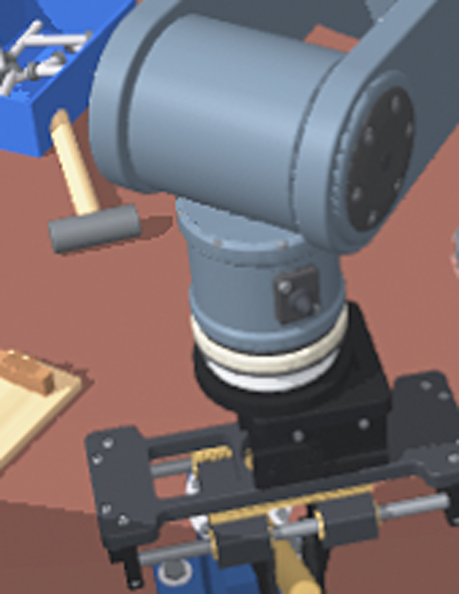

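View pics/top_a.png

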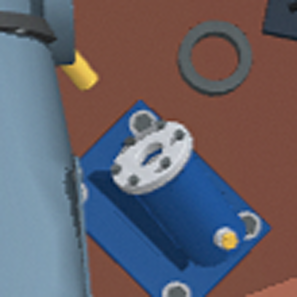

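```bash
python3 - <<'E'
from h import *
c=pickle.load(open("top_a.pkl","rb"))
im=cv2.resize(c["color"][135:215,315:395],None,fx=8,fy=8,interpolation=cv2.INTER_CUBIC)
cv2.imwrite("pics/ta.png",im)
a=np.radians(46.95)
for p in(36.2,38):
  for dz in(0,-.004):
    b=np.radians(p);g=np.array([.7076,.1864,.3329+dz]);t=g-.151*np.array([np.cos(b)*np.cos(a),np.cos(b)*np.sin(a),np.sin(b)]);print(p,dz,t,proj(c,t),(proj(c,t)-[315,135])*8+3.5)
E
```

```text
36.2 0 [0.62442008 0.09735637 0.24371854] [[334.42456849 162.88964252]] [[158.89654792 226.61714012]]
36.2 -0.004 [0.62442008 0.09735637 0.23971854] [[334.37892463 163.30551519]] [[158.53139707 229.9441215 ]]
38 0 [0.62637336 0.09944735 0.23993512] [[333.44520394 162.36881909]] [[151.06163151 222.4505527 ]]
38 -0.004 [0.62637336 0.09944735 0.23593512] [[333.40323148 162.78508936]] [[150.72585182 225.78071491]]
```

View pics/ta.png

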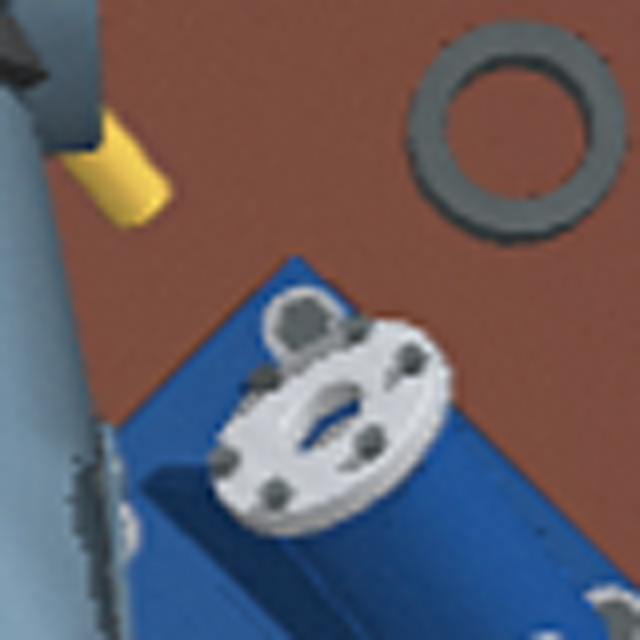

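```bash
python3 - <<'E'
from h import *
c=pickle.load(open("top_a.pkl","rb"))
a=np.radians(46.95);lat=np.array([-np.sin(a),np.cos(a),0]);h=np.array([np.cos(a),np.sin(a),0])
px=lambda x,y:((x-3.5)/8+315,(y-3.5)/8+135)
H=plane(c,[px(330,418)],.195)[0]
g=np.array([.7076,.1864,.333])
for z in(.236,.242):
    t=plane(c,[px(148.5,206)],z)[0]; print("tip",t,"lat tip-g",(t-g)@lat*1000,"h",(t-g)@h*1000)
    b=plane(c,[px(85,132)],z+.03)[0]; print("mid",b,"lat",(b-g)@lat*1000)
print("hole",H,"lat hole-g",(H-g)@lat*1000,"h",(H-g)@h*1000)
# bolt circle centre
B=np.array([(263,378),(355,328),(411,358),(369,441),(274,494),(223,460)]).mean(0);print(B, (plane(c,[px(*B)],.199)[0]-g)@lat*1000)
E
```

```text
tip [0.63181503 0.10021152 0.236     ] lat tip-g -3.454888776755925 h -114.71651862239075
mid [0.64419441 0.11810939 0.266     ] lat -0.28349733068798905
tip [0.6304036  0.10030479 0.242     ] lat tip-g -2.3598099296815587 h -115.61185937300881
mid [0.64267351 0.11810447 0.272     ] lat 0.8245583367134196
hole [0.58240023 0.04671541 0.195     ] lat hole-g -3.8630069762316275 h -187.5415832224353
[315.83333333 409.83333333] -2.0072464163500645
```

```bash
python3 - <<'E'
from h import *
a=np.radians(46.95);h=np.array([np.cos(a),np.sin(a),0]);lat=np.array([-np.sin(a),np.cos(a),0])
g=np.array([.7076,.1864,.333])
for n,roi in(("top",(320,145,20,22)),("scene",(270,240,60,70))):
    c=pickle.load(open(f"{n}_a.pkl","rb"));hsv=cv2.cvtColor(c["color"],cv2.COLOR_BGR2HSV)
    m=cv2.inRange(hsv,(19,90,90),(33,255,255));x,y,w,hh=roi;r=m*0;r[y:y+hh,x:x+w]=m[y:y+hh,x:x+w]
    r=cv2.erode(r,np.ones((2,2)))
    ys,xs=np.nonzero(r);P=depth(c,np.c_[xs,ys])-g;e=np.c_[P@h,P@lat,P[:,2]]*1000
    e=e[(np.abs(e[:,1])<15)]
    print(n,len(e));
    if len(e)>3:
        f=np.polyfit(e[:,0],e[:,2],1);print("slope",np.degrees(np.arctan(f[0])),f,e.min(0),e.max(0), np.std(e[:,2]-np.polyval(f,e[:,0])))
        i=np.argsort(e[:,0]);print(np.round(e[i][::max(1,len(e)//12)],1))
c=pickle.load(open("scene_a.pkl","rb"));cv2.imwrite("pics/sa2.png",cv2.resize(c["color"][235:325,240:340],None,fx=6,fy=6,interpolation=cv2.INTER_CUBIC))
# floor check of T, S depth scale: ring top etc
E
```

```text
top 70
slope 30.28898282210765 [  0.5840949  -10.12679357] [-119.5386779    -7.11020457  -82.82322443] [-96.79756076   7.85075685 -66.23713014] 2.433160969013061
[[-119.5   -0.7  -80.7]
 [-116.9   -6.3  -77.4]
 [-115.7    1.6  -76. ]
 [-114.4    0.4  -74. ]
 [-112.4    1.3  -77.7]
 [-111.5    0.5  -73. ]
 [-110.5    5.4  -79.9]
 [-109.1   -4.8  -69.1]
 [-107.5   -0.5  -70. ]
 [-106.2   -1.7  -68.5]
 [-104.4   -3.6  -70.3]
 [-103.3    1.4  -67.7]
 [-101.8   -3.1  -67.7]
 [ -99.9    7.1  -69.9]]
scene 267
slope 28.18408604968937 [ 0.53583774 12.05630616] [-33.20705173 -13.80185431 -18.49434625] [50.9470304  14.95863536 78.9707272 ] 17.630029908789236
[[-33.2   4.4 -18.2]
 [ -8.7   0.3   1. ]
 [  6.4   0.6  11.2]
 [ 16.5  -7.2  13.9]
 [ 23.5  14.   76.3]
 [ 25.7  -7.3  20.1]
 [ 33.1  13.2  72.8]
 [ 38.7   3.4  32.1]
 [ 41.8  -5.9  29.8]
 [ 43.5   2.1  27.2]
 [ 44.9   6.2  29.8]
 [ 46.8  -3.   24. ]
 [ 49.5   3.5  23. ]]
```

View pics/sa2.png

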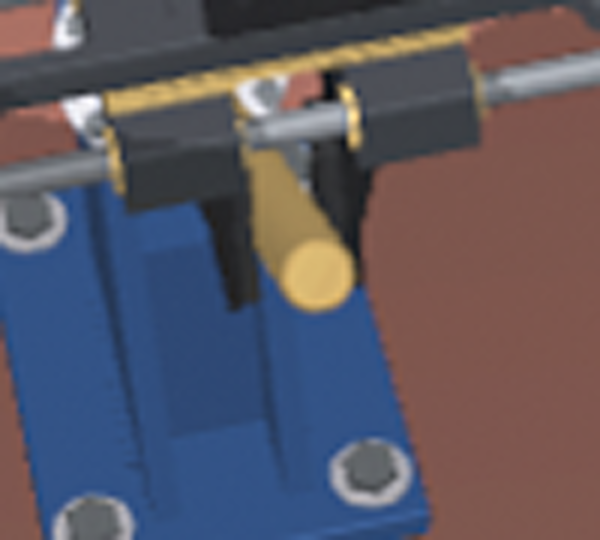

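step_arm(
  slide=[
    [-18.5, 0, 11.7],
    [-18.5, 0, 11.7],
    [-18.5, 0, 11.6],
    [0, 0, 0],
    [0, 0, 0],
  ],
  twist=[0, 0, 0, 0, 0],
)

```text
time: 8.72
position: [0.6695, 0.1452, 0.2984]
tool_rot: [0.918, 0.397, -0.002, -0.001]
ft_force: [-0.1, 0.4, -5.2]
grip_width: 0.0167
```

```bash
python3 - <<'E'
from look import *
tool(); look("b",(240,225,100,90),(320,150,70,65),f=8)
E
```

```text
t 8.72 pos [669.5 145.2 298.4] head 46.8 z [-4.4e-03  2.0e-04 -1.0e+00] F [-0.1  0.4 -5.2] M [ 0.18 -0.18 -0.01] w 16.7 q6 0.8
```

View pics/scene_b.png

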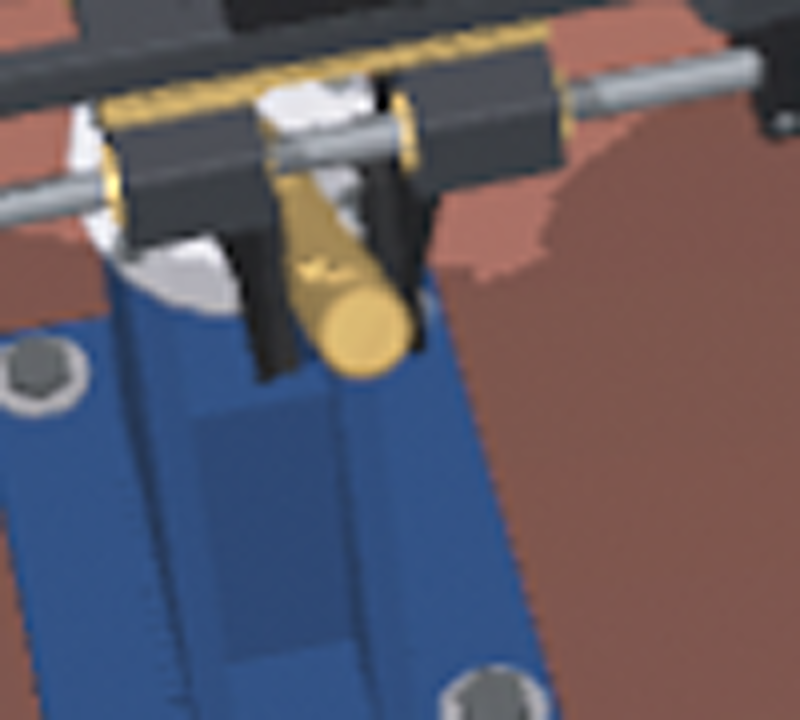

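View pics/top_b.png

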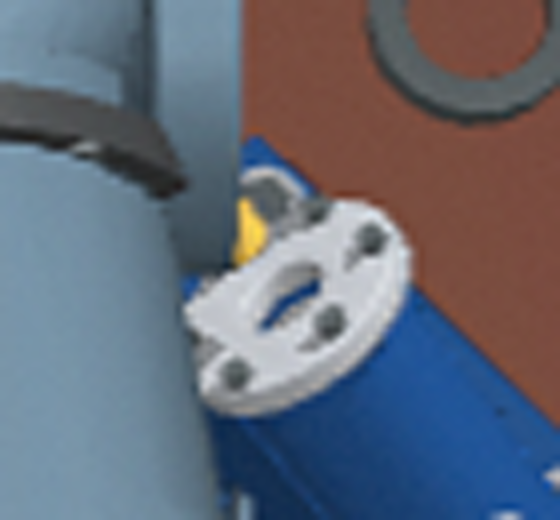

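```bash
python3 - <<'E'
from h import *
a=np.radians(46.85);h=np.array([np.cos(a),np.sin(a),0]);lat=np.array([-np.sin(a),np.cos(a),0])
H=np.array([.5824,.0472,.195])
c=pickle.load(open("top_b.pkl","rb"));hsv=cv2.cvtColor(c["color"],cv2.COLOR_BGR2HSV)
m=cv2.inRange(hsv,(18,90,90),(33,255,255))[170:190,345:360]
ys,xs=np.nonzero(m);P=depth(c,np.c_[xs+345,ys+170])-H
for i in range(len(xs)): print(xs[i]+345,ys[i]+170,np.round([P[i]@h*1000,P[i]@lat*1000,P[i,2]*1000],1))
c=pickle.load(open("scene_b.pkl","rb"))
px=((363-3.5)/8+240,(333-3.5)/8+225);g=np.array([.6695,.1452,.3004])
o,d=rays(c,[px]);p=o+d*(((g-o)@lat)/(d@lat))[:,None]
# d nearly parallel to plane -> use depth
P=depth(c,[px])[0];print("back end rel H",[(P-H)@h*1000,(P-H)@lat*1000,P[2]*1000-195])
print("g rel H",(g-H)@h*1000,(g-H)@lat*1000,g[2]*1000-195)
E
```

```text
350 175 [25.  -5.3 27.1]
351 175 [  44.1  -43.9 -172.2]
350 176 [22.9 -2.7 32.5]
351 176 [21.6 -4.7 30. ]
350 177 [21.6 -1.5 30.3]
351 177 [20.2 -3.4 28.6]
352 177 [19.4 -6.3 21.3]
350 178 [20.   0.1 30.6]
351 178 [18.8 -2.1 27.1]
352 178 [16.9 -3.1 29.9]
350 179 [18.7  1.2 27.8]
351 179 [17.6 -1.3 22.7]
352 179 [16.  -2.6 23.8]
350 180 [17.   3.  29.1]
351 180 [15.5  1.4 28.8]
352 180 [14.1 -0.4 27.2]
349 181 [17.4  5.5 25.3]
350 181 [15.3  4.8 30.3]
351 181 [14.6  1.7 21.7]
352 181 [ 16.6  -6.7 -16.7]
349 182 [15.5  7.6 28.1]
350 182 [14.2  5.7 26.1]
back end rel H [np.float64(175.3636497702467), np.float64(4.362785283014399), np.float64(132.76748028207493)]
g rel H 131.06606351131364 3.478073554180848 105.39999999999998
```

step_arm(
  slide=[
    [0, 0, 2],
    [-8.1, 0, 5.9],
    [-8.1, 0, 5.9],
    [0, 0, 0],
  ],
  twist=[0, 0, 0, 0],
)

```text
time: 9.15
position: [0.6588, 0.1336, 0.2855]
tool_rot: [0.917, 0.398, -0.002, -0.0]
ft_force: [-0.5, -0.7, -5.4]
grip_width: 0.0168
```

step_arm(
  slide=[
    [-3.2, 0, 2.4],
    [-3.2, 0, 2.4],
    [0, 0, 0],
  ],
  twist=[0, 0, 0],
)

```text
time: 9.4
position: [0.6554, 0.1293, 0.2816]
tool_rot: [0.917, 0.398, -0.0, -0.0]
ft_force: [0.3, -0.8, -4.9]
grip_width: 0.0163
```

```bash
python3 - <<'E'
from look import *
tool(); look("c",None,(320,150,70,65),f=8)
E
```

```text
t 9.4 pos [655.4 129.3 281.6] head 46.93 z [-4.e-04 -2.e-04 -1.e+00] F [ 0.3 -0.8 -4.9] M [ 0.09 -0.12  0.03] w 16.3 q6 0.78
```

View pics/top_c.png

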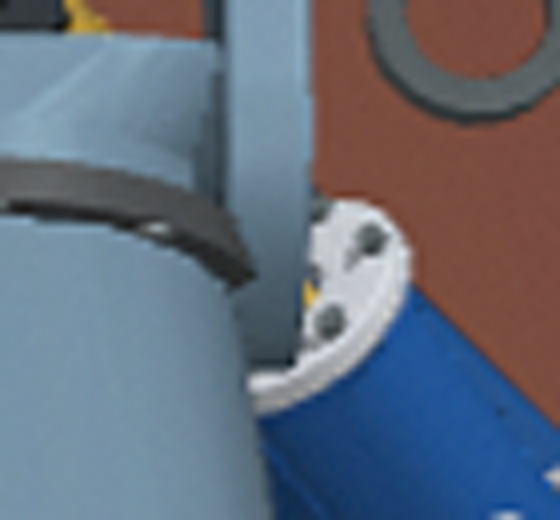

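step_arm(
  slide=[
    [-3.2, 0, 2.4],
    [-3.2, 0, 2.4],
    [0, 0, 0],
  ],
  twist=[0, 0, 0],
)

```text
time: 9.7
position: [0.6506, 0.1243, 0.2765]
tool_rot: [0.917, 0.398, -0.0, -0.0]
ft_force: [0.2, 0.5, -3.9]
grip_width: 0.0169
```

step_arm(
  slide=[
    [-3.2, 0, 2.4],
    [-3.2, 0, 2.4],
    [0, 0, 0],
  ],
  twist=[0, 0, 0],
)

```text
time: 9.95
position: [0.6502, 0.122, 0.2752]
tool_rot: [0.917, 0.398, 0.006, -0.0]
ft_force: [3.9, 4.0, 1.3]
grip_width: 0.0166
```

step_arm(
  slide=[
    [-3.2, 0, 2.4],
    [-3.2, 0, 2.4],
    [-3.2, 0, 2.4],
    [-3.2, 0, 2.4],
    [0, 0, 0],
    [0, 0, 0],
  ],
  twist=[0, 0, 0, 0, 0, 0],
)

```text
time: 10.45
position: [0.6422, 0.1131, 0.2662]
tool_rot: [0.917, 0.398, 0.007, 0.0]
ft_force: [4.1, 6.0, 2.6]
grip_width: 0.0164
```

```bash
python3 - <<'E'
from look import *
tool(); look("d",(230,215,110,100),(360,190,45,45),f=7)
E
```

```text
t 10.45 pos [642.2 113.1 266.2] head 46.9 z [ 0.0129  0.0053 -0.9999] F [4.1 6.  2.6] M [ 1.11 -0.83 -0.07] w 16.4 q6 0.75
```

View pics/top_d.png

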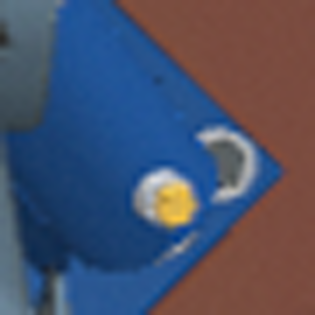

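View pics/scene_d.png

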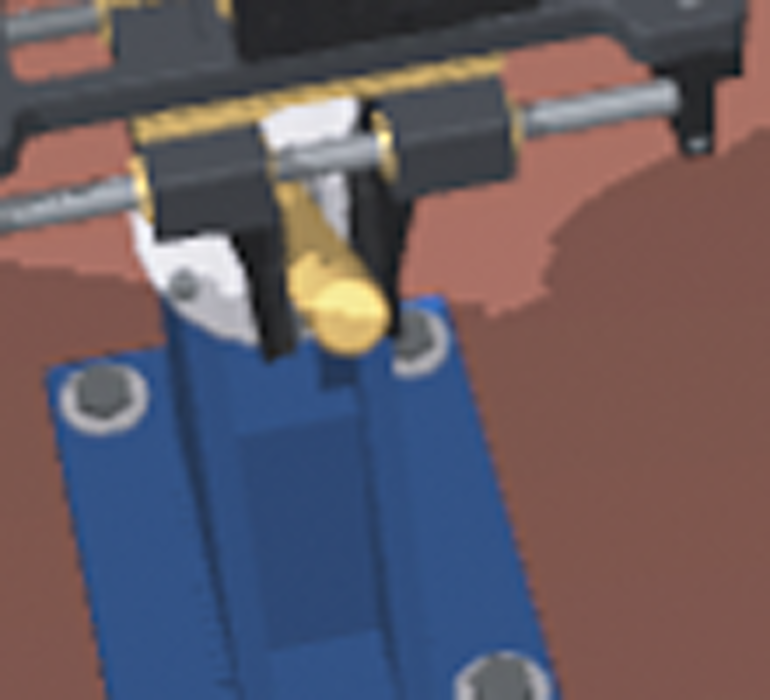

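The pin's bright end now shows at the mouth, at top-crop (185,243), so the drift is in the bore and pushing. Continuing.

step_arm(
  slide=[
    [-3.2, 0, 2.4],
    [-3.2, 0, 2.4],
    [-3.2, 0, 2.4],
    [-3.2, 0, 2.4],
    [-3.2, 0, 2.4],
    [-3.2, 0, 2.4],
    [-3.2, 0, 2.4],
    [0, 0, 0],
    [0, 0, 0],
  ],
  twist=[0, 0, 0, 0, 0, 0, 0, 0, 0],
)

```text
time: 11.3
position: [0.627, 0.0967, 0.2493]
tool_rot: [0.917, 0.398, 0.007, 0.0]
ft_force: [4.3, 6.6, 3.2]
grip_width: 0.0162
```

```bash
python3 - <<'E'
from look import *
tool(); look("e",None,(360,190,55,60),f=9)
E
```

```text
t 11.3 pos [627.   96.7 249.3] head 46.88 z [ 0.0129  0.0053 -0.9999] F [4.3 6.6 3.2] M [ 1.23 -0.83 -0.13] w 16.2 q6 0.73
```

View pics/top_e.png

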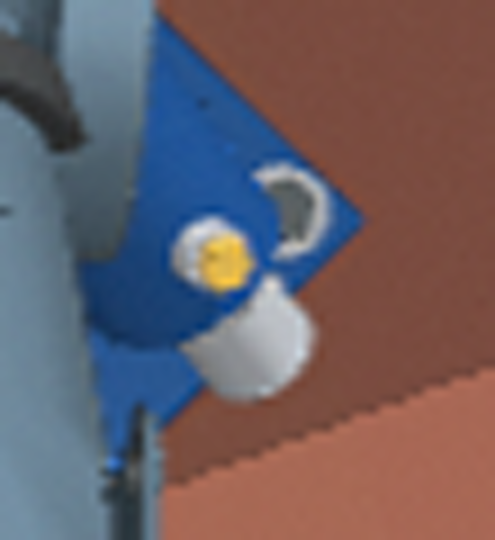

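```bash
cat > boss.py <<'E'
from h import *
a=np.radians(46.9);hh=np.array([np.cos(a),np.sin(a),0]);lat=np.array([-np.sin(a),np.cos(a),0]);u=-hh
s,c_=np.sin(np.radians(38)),np.cos(np.radians(38))
bx=u*c_-np.array([0,0,s]);bz=u*s+np.array([0,0,c_])
H=np.array([.5824,.0472,.195]);M=H+bx*.118
E
python3 - <<'E'
from boss import *
c=pickle.load(open("top_e.pkl","rb"));im=cv2.resize(c["color"][190:250,360:415],None,fx=9,fy=9,interpolation=cv2.INTER_CUBIC)
q=lambda P:(proj(c,P)-[360,190])*9+4
print("M",M)
th=np.linspace(0,2*np.pi,40)
for l,col in((.0,(0,0,0)),(.03,(0,255,0)),(.04,(0,255,255)),(.05,(0,0,255))):
    r=.017 if l==0 else .016
    C=M+bx*l+np.outer(np.cos(th),bz)*r+np.outer(np.sin(th),lat)*r
    cv2.polylines(im,[np.int32(q(C))],True,col,1)
cv2.imwrite("pics/te2.png",im)
E
```

```text
M [ 0.5188656  -0.02069434  0.12235195]
```

View pics/te2.png

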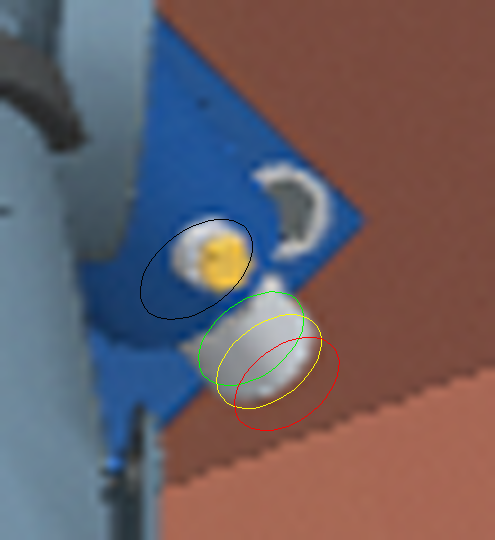

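step_arm(
  slide=[
    [-3.2, 0, 2.4],
    [-3.2, 0, 2.4],
    [-3.2, 0, 2.4],
    [-3.2, 0, 2.4],
    [-3.2, 0, 2.4],
    [0, 0, 0],
    [0, 0, 0],
  ],
  twist=[0, 0, 0, 0, 0, 0, 0],
)

```text
time: 11.93
position: [0.6161, 0.0849, 0.2371]
tool_rot: [0.918, 0.398, 0.007, 0.0]
ft_force: [4.5, 6.9, 2.7]
grip_width: 0.0169
```

```bash
cat > proud.py <<'E'
from boss import *
def draw(tag,ls,out,off=(0,0)):
    c=pickle.load(open(f"top_{tag}.pkl","rb"));im=cv2.resize(c["color"][190:250,360:415],None,fx=9,fy=9,interpolation=cv2.INTER_CUBIC)
    q=lambda P:(proj(c,P)-[360,190])*9+4
    th=np.linspace(0,2*np.pi,40)
    for l,col in zip(ls,((0,255,0),(0,255,255),(0,0,255))):
        C=M+bx*l+lat*off[0]+np.outer(np.cos(th),bz)*.016+np.outer(np.sin(th),lat)*.016
        cv2.polylines(im,[np.int32(q(C))],True,col,1)
    cv2.imwrite(out,im)
E
python3 - <<'E'
from look import *
tool(); look("f",None,(360,190,55,60),f=9)
from proud import *
draw("f",(.05,.06,.07),"pics/tf2.png",(.001,0))
E
```

```text
t 11.93 pos [616.1  84.9 237.1] head 46.86 z [ 0.0125  0.0051 -0.9999] F [4.5 6.9 2.7] M [ 1.26 -0.85 -0.13] w 16.9 q6 0.71
```

View pics/tf2.png

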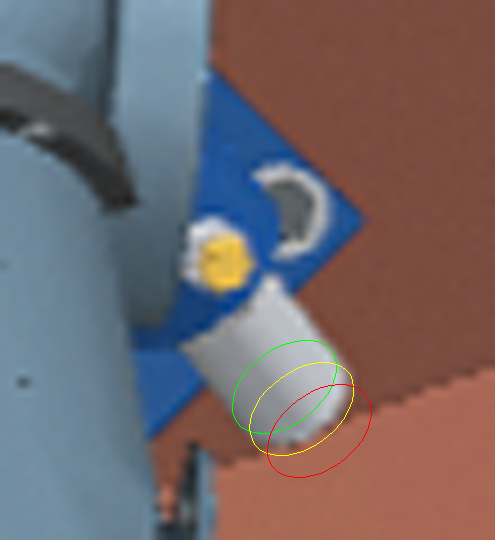

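step_arm(
  slide=[
    [-2, 0, 1.5],
    [-2, 0, 1.5],
    [0, 0, 0],
    [0, 0, 0],
  ],
  twist=[0, 0, 0, 0],
)

```text
time: 12.32
position: [0.6139, 0.0823, 0.2344]
tool_rot: [0.918, 0.397, 0.007, 0.0]
ft_force: [5.8, 6.6, 3.2]
grip_width: 0.017
```

```bash
python3 - <<'E'
from look import *
tool(); look("g",None,(360,190,55,60),f=9)
from proud import *
draw("g",(.058,.063,.068),"pics/tg2.png",(.001,0))
E
```

```text
t 12.32 pos [613.9  82.3 234.4] head 46.85 z [ 0.0138  0.0056 -0.9999] F [5.8 6.6 3.2] M [ 1.35 -0.9  -0.11] w 17.0 q6 0.7
```

View pics/tg2.png

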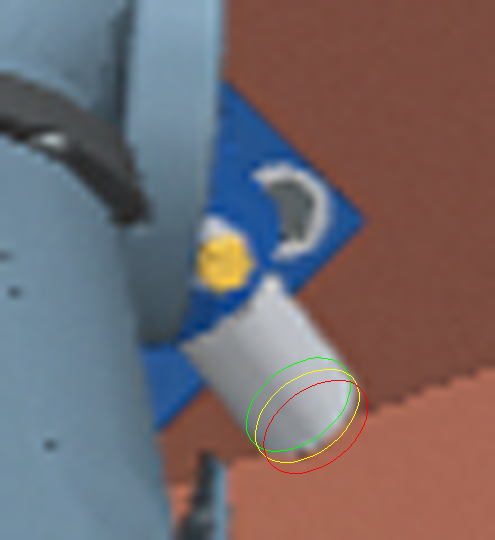

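step_arm(
  slide=[
    [4, 0, -3],
    [8, 0, -6],
    [8, 0, -6],
    [8, 0, -6],
    [8, 0, -6],
    [8, 0, -6],
    [8, 0, -6],
    [8, 0, -6],
    [8, 0, -6],
    [8, 0, -6],
    [8, 0, -6],
    [8, 0, -6],
    [8, 0, -6],
    [0, 0, 0],
  ],
  twist=[0, 0, 0, 0, 0, 0, 0, 0, 0, 0, 0, 0, 0, 0],
)

```text
time: 13.53
position: [0.6793, 0.1543, 0.3074]
tool_rot: [0.917, 0.399, 0.002, 0.0]
ft_force: [0.2, -0.2, -4.0]
grip_width: 0.0167
```

```bash
python3 - <<'E'
from look import *
tool(); look("h",(225,205,125,110),(310,130,110,120),f=5)
E
```

```text
t 13.53 pos [679.3 154.3 307.4] head 46.99 z [ 0.0043  0.0011 -1.    ] F [ 0.2 -0.2 -4. ] M [ 0.08 -0.14  0.03] w 16.7 q6 0.81
```

View pics/top_h.png

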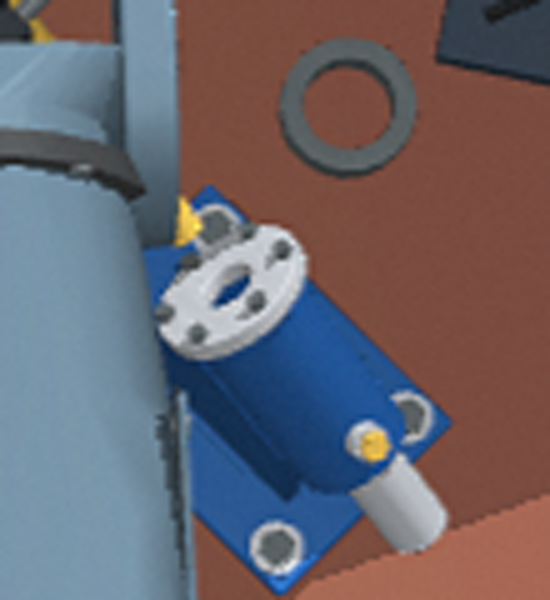

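View pics/scene_h.png

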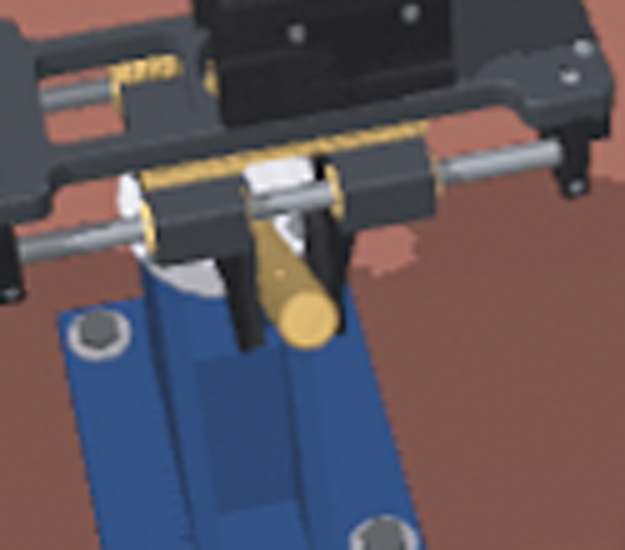

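step_arm(
  slide=[
    [10, 0, -30],
    [0, 0, -32],
    [-28.7, 12.6, 0],
    [-28.7, 12.6, 0],
    [-28.7, 12.6, 0],
    [-28.7, 12.6, 0],
    [-28.7, 12.6, 0],
    [-28.7, 12.6, 0],
    [-28.7, 12.6, 0],
    [-28.7, 12.6, 0],
    [-28.7, 12.6, 0],
    [-28.7, 12.6, 0],
    [-28.7, 12.6, 0],
    [-28.7, 12.6, 0],
    [-28.7, 12.6, 0],
    [-28.7, 12.6, 0],
    [-28.7, 12.6, 0],
    [-28.7, 12.6, 0],
  ],
  twist=[0, 0, 0, 0, 0, 0, 0, 0, 0, 0, 0, 0, 0, 0, 0, 0, 0, 0],
)

```text
time: 15.13
position: [0.5161, -0.3141, 0.3672]
tool_rot: [0.917, 0.398, -0.001, -0.001]
ft_force: [0.3, 0.5, -4.1]
grip_width: 0.0166
```

step_arm(
  slide=[
    [0, 0, 0],
    [0, 0, 0],
    [0, 0, 0],
    [0, 0, 0],
    [0, 0, 0],
    [0, 0, 0],
    [0, 0, 0],
    [0, 0, 0],
    [0, 0, 0],
  ],
  twist=[6, 6, 6, 6, 6, 6, 6, 2, 0],
)

```text
time: 15.88
position: [0.5169, -0.3128, 0.3672]
tool_rot: [1.0, 0.025, -0.001, -0.001]
ft_force: [-0.6, -0.3, -3.7]
grip_width: 0.0166
```

```bash
python3 - <<'E'
from look import *
tool(); look("i",(70,50,180,210),None,f=3)
E
```

```text
t 15.88 pos [ 516.9 -312.8  367.2] head 2.87 z [-0.0016  0.0011 -1.    ] F [-0.6 -0.3 -3.7] M [ 0.03 -0.1  -0.01] w 16.6 q6 0.79
```

View pics/scene_i.png

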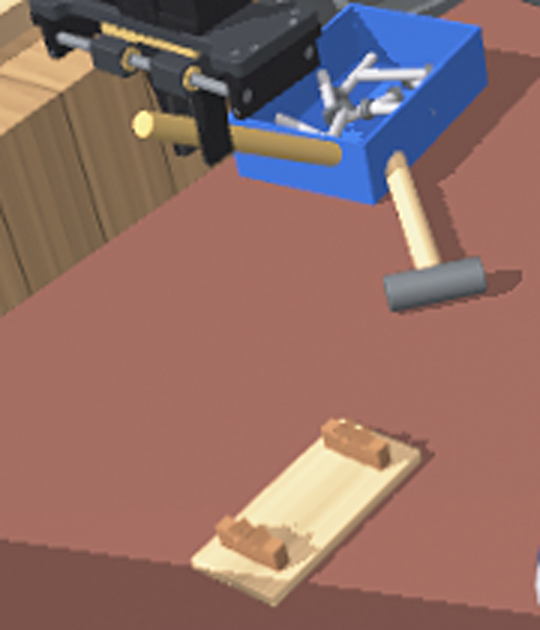

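```bash
python3 - <<'E'
from pitch import *
c=pickle.load(open("scene_i.pkl","rb"))
ends=(np.array([(144,125),(334,154)])-1)/3+[70,50];print(ends)
pitch(c,ends,np.array([.5169,-.3128,.3692]),2.87)
E
```

```text
[[117.66666667  91.33333333]
 [181.         101.        ]]
ends rel pt (h,z) mm [[  42.    25.7]
 [-118.4  -90.7]] pitch 35.958918918339116 len 198.20737741185195
```

step_arm(
  slide=[
    [2.2, 0, 30],
    [0, -1, 35],
    [0, 0, 35],
    [0, 0, 35],
    [0, 0, 35],
    [0, 0, 35],
    [0, 0, 28],
    [0, 0, 17],
    [0, 0, 0],
    [0, 0, 0],
  ],
  twist=[0, 0, 0, 0, 0, 0, 0, 0, 0, 0],
)

```text
time: 16.77
position: [0.5196, -0.3118, 0.117]
tool_rot: [1.0, 0.026, -0.001, -0.001]
ft_force: [0.6, 0.2, -3.8]
grip_width: 0.0165
```

```bash
python3 - <<'E'
from look import *
tool(); look("j",(100,120,140,140),None,f=4.2)
E
```

```text
t 16.77 pos [ 519.6 -311.8  117. ] head 2.95 z [-0.0017  0.0015 -1.    ] F [ 0.6  0.2 -3.8] M [ 0.04 -0.19 -0.03] w 16.5 q6 0.79
```

View pics/scene_j.png

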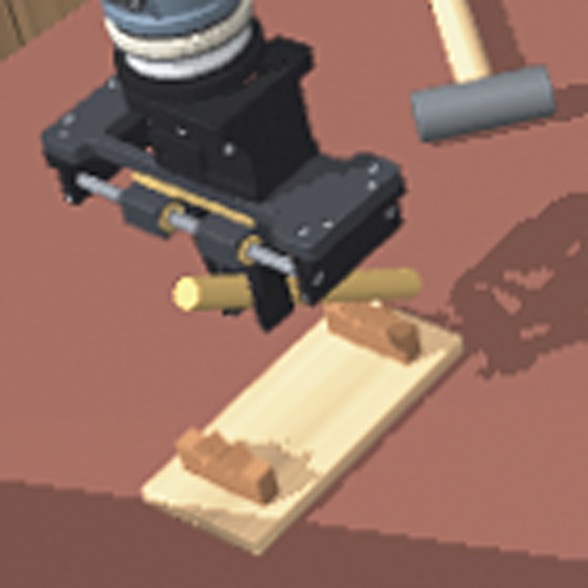

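step_arm(
  slide=[
    [0, 0, 3],
    [0, 0, 3],
    [0, 0, 2],
    [0, 0, 0],
  ],
  twist=[0, 0, 0, 0],
)

```text
time: 17.15
position: [0.5201, -0.3123, 0.1105]
tool_rot: [1.0, 0.026, 0.0, 0.001]
ft_force: [0.2, 0.3, -1.5]
grip_width: 0.0166
```

step_arm(
  slide=[
    [0, 0, 0],
    [0, 0, 0],
    [3.7, 0, 4.3],
    [3.5, 0, 4.5],
    [3.3, 0, 4.6],
    [3.0, 0, 4.8],
    [0, 0, 0],
  ],
  twist=[0, 0, 0, 0, 0, 0, 0],
  force=6,
)

```text
time: 17.73
position: [0.5338, -0.311, 0.0901]
tool_rot: [1.0, 0.026, -0.0, -0.0]
ft_force: [-1.2, -0.5, -2.3]
grip_width: 0.0176
```

```bash
python3 - <<'E'
from look import *
tool(); look("k",(100,120,140,140),None,f=4.2)
E
```

```text
t 17.73 pos [ 533.8 -311.    90.1] head 2.95 z [-8.e-04  8.e-04 -1.e+00] F [-1.2 -0.5 -2.3] M [-0.12  0.12  0.06] w 17.6 q6 0.81
```

View pics/scene_k.png

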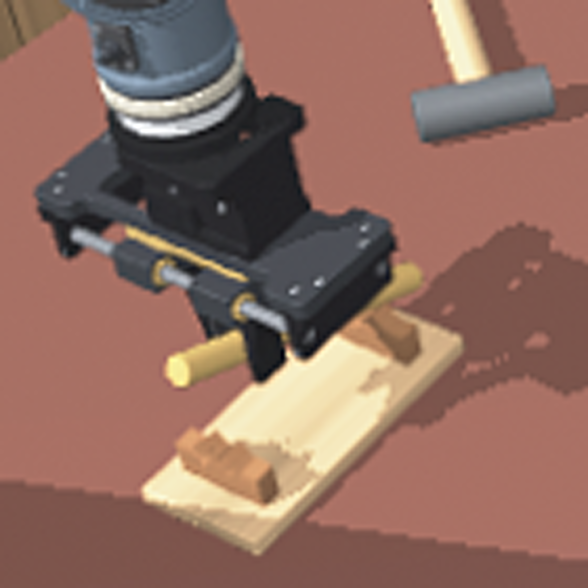

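Pivoting back fine. Continuing the reverse arc.

step_arm(
  slide=[
    [2.8, 0, 4.9],
    [2.5, 0, 5.1],
    [2.2, 0, 5.2],
    [2.0, 0, 5.3],
    [1.7, 0, 5.4],
    [1.4, 0, 5.5],
    [1.1, 0, 5.6],
    [0, 0, 0],
  ],
  twist=[0, 0, 0, 0, 0, 0, 0, 0],
)

```text
time: 18.45
position: [0.5474, -0.3104, 0.0533]
tool_rot: [1.0, 0.025, -0.0, -0.0]
ft_force: [-0.3, -0.3, -2.7]
grip_width: 0.0175
```

step_arm(
  slide=[
    [0.6, 0, 2],
    [0.3, 0, 2],
    [0, 0, 2],
    [0, 0, 0],
  ],
  twist=[0, 0, 0, 0],
)

```text
time: 18.78
position: [0.5484, -0.3107, 0.0491]
tool_rot: [1.0, 0.025, 0.0, 0.0]
ft_force: [-0.5, -0.2, -2.0]
grip_width: 0.0177
```

```bash
python3 - <<'E'
from look import *
tool(); look("l",(100,120,140,140),None,f=4.2)
E
```

```text
t 18.78 pos [ 548.4 -310.7   49.1] head 2.92 z [ 1.e-03 -5.e-04 -1.e+00] F [-0.5 -0.2 -2. ] M [-0.05  0.13  0.08] w 17.7 q6 0.83
```

View pics/scene_l.png

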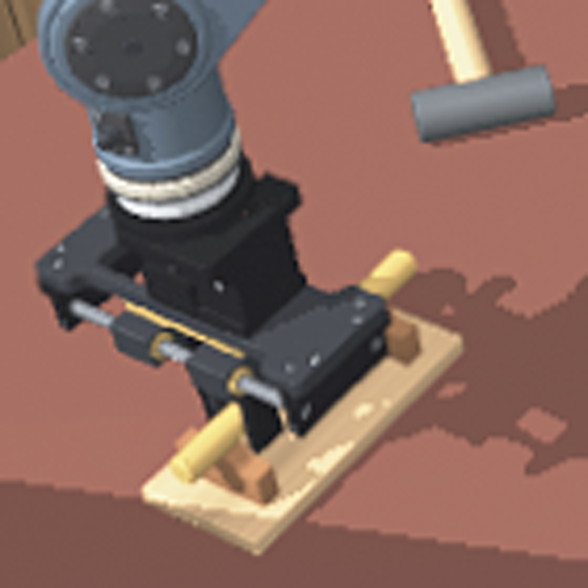

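step_arm(
  slide=[
    [0, 0, 2],
    [0, 0, 2],
    [0, 0, 0],
  ],
  twist=[0, 0, 0],
)

```text
time: 19.08
position: [0.5491, -0.3108, 0.046]
tool_rot: [1.0, 0.025, 0.001, 0.001]
ft_force: [-0.2, 1.6, 5.2]
grip_width: 0.0176
```

step_arm(
  slide=[
    [0, 0, 2],
    [0, 0, 1],
    [0, 0, 0],
  ],
  twist=[0, 0, 0],
)

```text
time: 19.33
position: [0.5494, -0.3108, 0.0433]
tool_rot: [1.0, 0.025, 0.002, 0.001]
ft_force: [-0.8, 2.0, 6.5]
grip_width: 0.0178
```

step_arm(
  slide=[
    [0, 0, 0],
    [0, 0, 0],
    [0, 0, 0],
    [0, 0, 0],
    [0, 0, 0],
    [0, 0, -10],
    [0, 0, -30],
    [0, 0, -30],
    [0, 0, -30],
    [0, 0, -30],
    [0, 0, -30],
    [0, 0, -20],
    [0, 0, 0],
  ],
  twist=[0, 0, 0, 0, 0, 0, 0, 0, 0, 0, 0, 0, 0],
  jaw=60,
)

```text
time: 20.42
position: [0.5506, -0.3125, 0.2279]
tool_rot: [1.0, 0.026, 0.004, 0.004]
ft_force: [-0.2, -0.2, -0.0]
grip_width: 0.0604
```

```bash
python3 - <<'E'
from look import *
tool(); look("m",(125,170,100,85),(300,140,220,150),f=3.5)
E
```

```text
t 20.42 pos [ 550.6 -312.5  227.9] head 2.93 z [ 0.0091 -0.0074 -0.9999] F [-0.2 -0.2 -0. ] M [-0.03  0.01 -0.07] w 60.4 q6 0.83
```

View pics/scene_m.png

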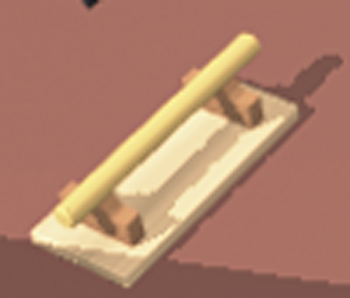

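View pics/top_m.png

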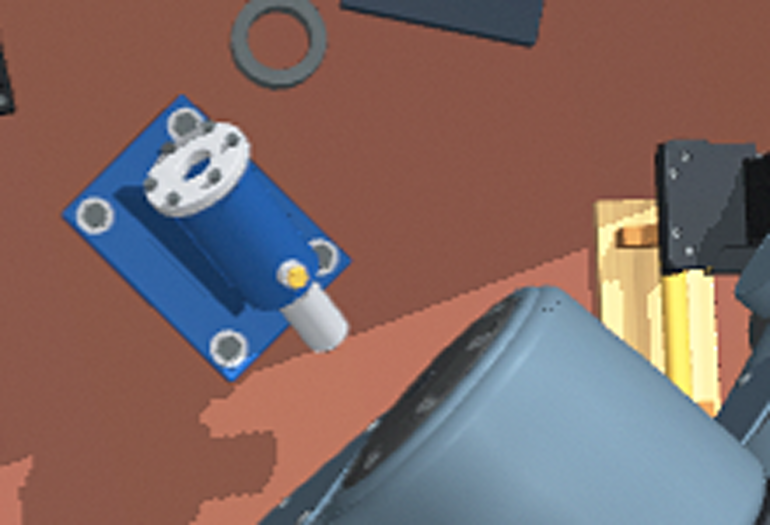

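step_arm(
  slide=[
    [-6.7, -28, 0],
    [-6.7, -28, 0],
    [-6.7, -28, 0],
    [-6.7, -28, 0],
    [-6.7, -28, 0],
    [-6.7, -28, 0],
    [-6.7, -28, 0],
    [-6.7, -28, 0],
    [-6.7, -28, 0],
    [0, 0, 0],
    [0, 0, 0],
    [0, 0, 0],
    [0, 0, 0],
    [0, 0, 0],
    [0, 0, 0],
    [0, 0, 0],
    [0, 0, 0],
    [0, 0, 0],
  ],
  twist=[0, 0, 0, 0, 0, 0, 0, 0, 0, -6, -6, -6, -6, -6, -6, -6, -2, 0],
)

```text
time: 22.02
position: [0.4737, -0.0615, 0.22]
tool_rot: [0.917, 0.398, -0.001, -0.001]
ft_force: [-0.2, 0.4, 0.6]
grip_width: 0.0603
```

```bash
python3 - <<'E'
from look import *
from boss import *
o=tool(); look("n",(200,120,150,190),(330,160,110,110),f=3)
P=o["position"]-M;print("out",-P@hh*1000,"lat",P@lat*1000,"z",P[2]*1000)
E
```

```text
t 22.02 pos [473.7 -61.5 220. ] head 46.95 z [-0.0038  0.0014 -1.    ] F [-0.2  0.4  0.6] M [-0.02 -0.09 -0.05] w 60.3 q6 0.39
out 60.69806882117093 lat 5.102171990320336 z 97.6176791575647
```

View pics/scene_n.png

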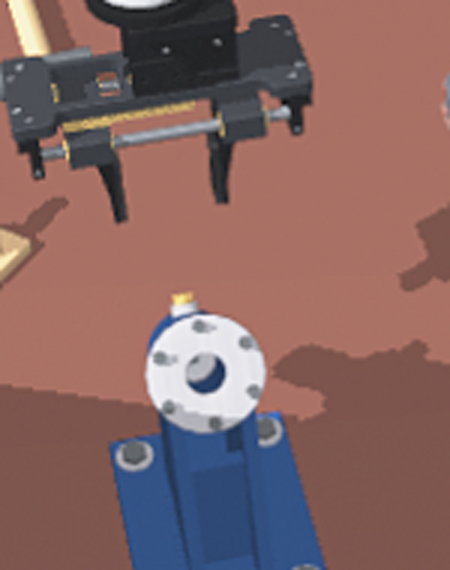

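View pics/top_n.png

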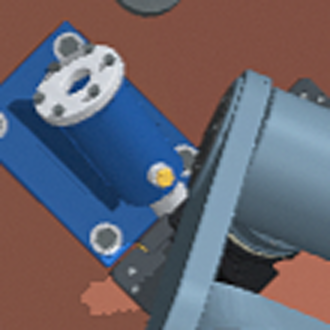

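step_arm(
  slide=[
    [0, 4, 20],
    [0, 0, 30],
    [0, 0, 30],
    [0, 0, 25],
    [0, 0, 14],
    [0, 0, 4],
    [0, 0, 0],
    [0, 0, 0],
  ],
  twist=[0, 0, 0, 0, 0, 0, 0, 0],
)

```text
time: 22.78
position: [0.4781, -0.0648, 0.0987]
tool_rot: [0.917, 0.398, 0.0, 0.0]
ft_force: [0.7, -0.1, -0.5]
grip_width: 0.06
```

```bash
python3 - <<'E'
from look import *
from boss import *
o=tool(); look("o",(210,170,90,80),(360,180,90,80),f=8)
P=o["position"]-M;print("out",-P@hh*1000,"lat",P@lat*1000,"z",P[2]*1000)
E
```

```text
t 22.78 pos [478.1 -64.8  98.7] head 46.9 z [ 1.e-04 -0.e+00 -1.e+00] F [ 0.7 -0.1 -0.5] M [-0.03 -0.06  0.02] w 60.0 q6 0.39
out 60.044534910784286 lat -0.36460739324944585 z -23.640725333033156
```

View pics/scene_o.png

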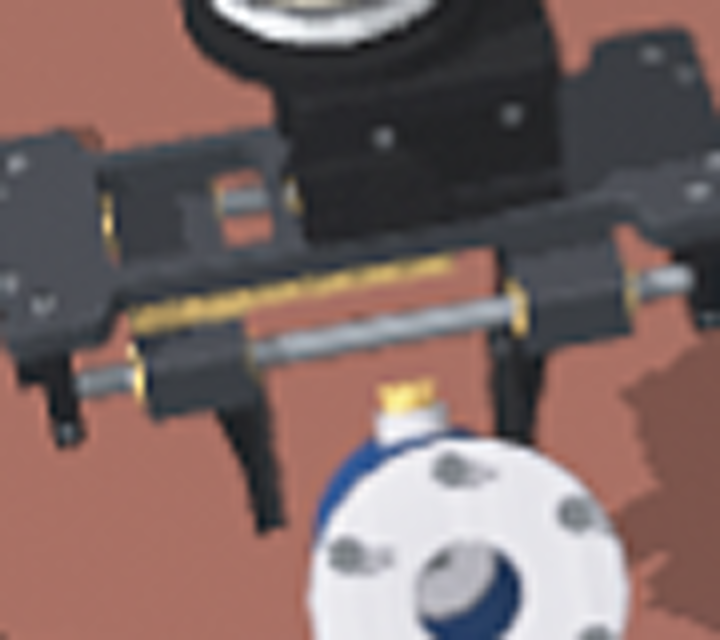

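View pics/top_o.png

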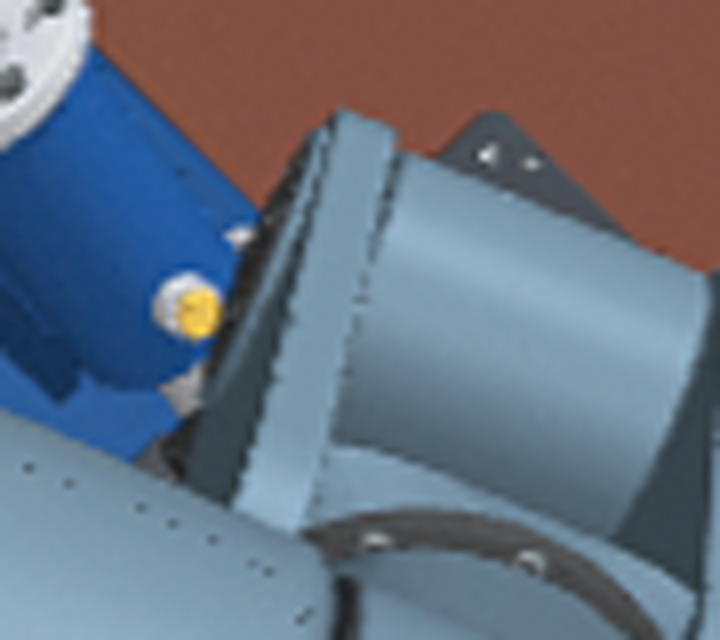

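```bash
python3 - <<'E'
from look import *
from boss import *
c=pickle.load(open("scene_o.pkl","rb"));g=np.array([.4781,-.0648,.0987])
def rel(n,pts):
    P=[]
    for x,y in pts:
        P.append(depth(c,[((x-3.5)/8+210,(y-3.5)/8+170)])[0])
    P=np.array(P)-g
    print(n,"h",np.round(P@hh*1000,1),"lat",np.round(P@lat*1000,1),"z",np.round(P[:,2]*1000,1))
rel("rod",[(300,346),(340,340),(380,332),(420,326),(460,318)])
rel("rail",[(200,305),(300,290),(400,270)])
rel("plate",[(250,275),(380,252),(470,235)])
rel("carrL",[(195,355),(200,380),(195,400)])
rel("carrR",[(570,270),(580,300),(570,325)])
rel("cap",[(400,395),(415,395),(410,388)])
E
```

```text
rod h [33.1 33.9 32.7 31.8 34.1] lat [-20.9 -10.7  -0.3  10.   20.1] z [69.2 69.6 68.7 67.6 70. ]
rail h [23.3 20.2 21.3] lat [-43.8 -18.1   7.6] z [79.9 76.2 78.1]
plate h [26.6 24.3 25.5] lat [-30.5   2.8  25.7] z [90.1 88.1 89.6]
carrL h [36.1 38.2 37.7] lat [-47.4 -47.2 -49.2] z [75.4 68.5 61.5]
carrR h [32.1 37.9 33. ] lat [49.4 50.6 48.2] z [78.  72.5 59.8]
cap h [57.4 61.5 59.1] lat [0.6 3.9 3.1] z [69.7 72.8 73.1]
```

step_arm(
  slide=[
    [4, -1, 1.5],
    [4, 0, 1.5],
    [2, 0, 0],
    [0, 0, 0],
  ],
  twist=[0, 0, 0, 0],
)

```text
time: 23.22
position: [0.4847, -0.0563, 0.0959]
tool_rot: [0.917, 0.398, 0.0, 0.0]
ft_force: [-0.5, -0.4, -0.1]
grip_width: 0.0604
```

```bash
python3 - <<'E'
from look import *
from boss import *
o=tool(); look("p",(210,170,90,80),None,f=8)
P=o["position"]-M;print("out",-P@hh*1000,"lat",P@lat*1000,"z",P[2]*1000)
E
```

```text
t 23.22 pos [484.7 -56.3  95.9] head 46.97 z [ 1.2e-03 -3.0e-04 -1.0e+00] F [-0.5 -0.4 -0.1] M [0.   0.   0.03] w 60.4 q6 0.41
out 49.40528245882089 lat 0.6275369628930879 z -26.43530899907527
```

View pics/scene_p.png

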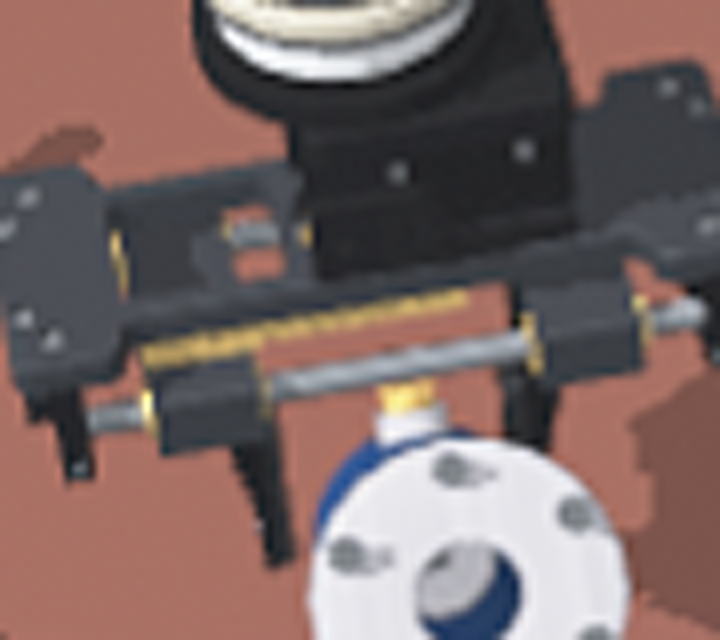

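step_arm(
  slide=[
    [0, 0, 0],
    [0, 0, 0],
    [0, 0, 0],
    [0, 0, 0],
    [0, 0, 0],
    [0, 0, 0],
    [0, 0, 0],
  ],
  twist=[0, 0, 0, 0, 0, 0, 0],
  jaw=0,
  force=12,
)

```text
time: 23.85
position: [0.484, -0.0568, 0.0955]
tool_rot: [0.917, 0.398, -0.0, 0.0]
ft_force: [0.6, -0.5, 0.0]
grip_width: 0.0313
```

```bash
python3 - <<'E'
from look import *
from boss import *
o=tool(); look("q",(210,170,90,80),None,f=8)
P=o["position"]-M;print("out",-P@hh*1000,"lat",P@lat*1000,"z",P[2]*1000, "Flat",o["ft_force"]@lat,"Fh",o["ft_force"]@hh)
E
```

```text
t 23.85 pos [484.  -56.8  95.5] head 46.92 z [-0.e+00 -1.e-04 -1.e+00] F [ 0.6 -0.5  0. ] M [-0.19 -0.01 -0.04] w 31.3 q6 0.41
out 50.23323506556668 lat 0.7717514239897556 z -26.835420776764664 Flat -0.8421127161889352 Fh 0.03806438813213157
```

View pics/scene_q.png

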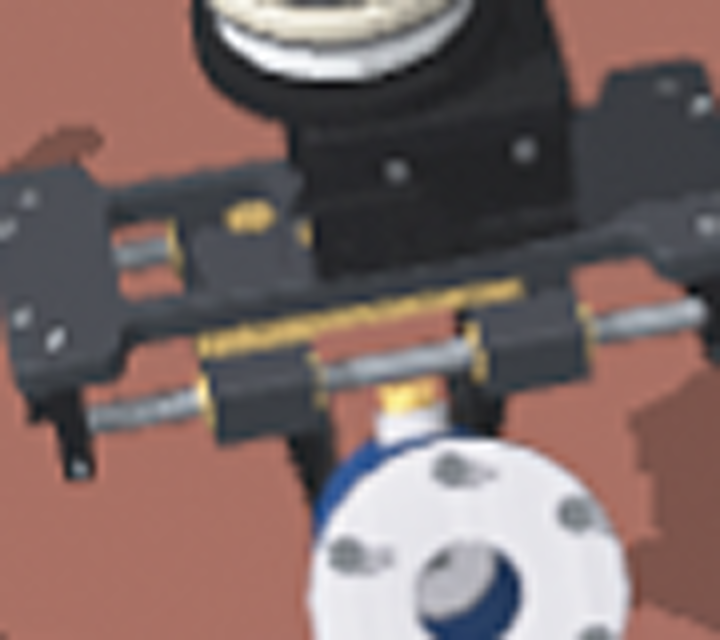

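step_arm(
  slide=[
    [0, 0, 0],
    [0, 0, 0],
    [-3.2, 0, 2.5],
    [-3.2, 0, 2.5],
    [-3.2, 0, 2.5],
    [0, 0, 0],
  ],
  twist=[0, 0, 0, 0, 0, 0],
  force=60,
)

```text
time: 24.4
position: [0.479, -0.0629, 0.0887]
tool_rot: [0.918, 0.398, 0.002, 0.0]
ft_force: [2.7, 5.1, 3.4]
grip_width: 0.0301
```

```bash
python3 - <<'E'
from look import *
from boss import *
o=tool(); look("r",(230,205,70,70),None,f=8)
P=o["position"]-M;print("out",-P@hh*1000,"lat",P@lat*1000,"z",P[2]*1000, "Flat",o["ft_force"]@lat,"Fh",o["ft_force"]@hh)
E
```

```text
t 24.4 pos [479.  -62.9  88.7] head 46.87 z [ 4.2e-03  9.0e-04 -1.0e+00] F [2.7 5.1 3.4] M [ 0.92 -0.62  0.1 ] w 30.1 q6 0.39
out 58.049895975933616 lat 0.33040235722068517 z -33.64541908736641 Flat 1.532482353802248 Fh 5.568628155399466
```

View pics/scene_r.png

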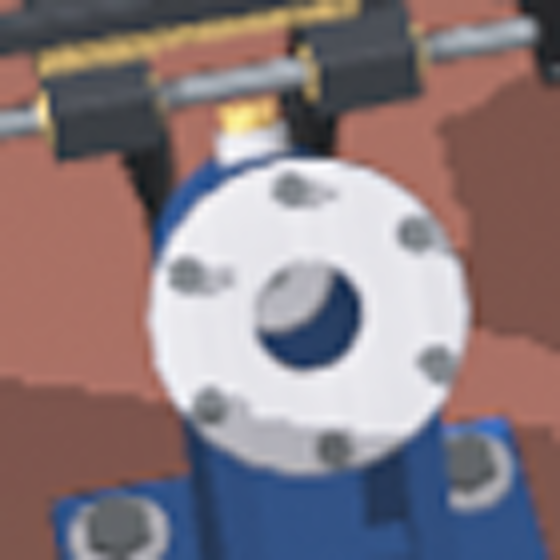

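step_arm(
  slide=[
    [-3.2, 0, 2.5],
    [-3.2, 0, 2.5],
    [-3.2, 0, 2.5],
    [-3.2, 0, 2.5],
    [0, 0, 0],
  ],
  twist=[0, 0, 0, 0, 0],
)

```text
time: 24.87
position: [0.4671, -0.0732, 0.0771]
tool_rot: [0.917, 0.398, -0.001, -0.001]
ft_force: [-2.1, -1.5, -3.8]
grip_width: 0.0302
```

step_arm(
  slide=[
    [-3.2, 0, 2.5],
    [-3.2, 0, 2.5],
    [-3.2, 0, 2.5],
    [-3.2, 0, 2.5],
    [0, 0, 0],
  ],
  twist=[0, 0, 0, 0, 0],
)

```text
time: 25.28
position: [0.4589, -0.0826, 0.0673]
tool_rot: [0.917, 0.398, -0.001, -0.001]
ft_force: [-1.2, 0.5, -5.9]
grip_width: 0.0302
```

```bash
python3 - <<'E'
from look import *
from boss import *
o=tool(); look("s",(190,150,120,120),(350,180,110,110),f=5)
P=o["position"]-M;print("out",-P@hh*1000,"lat",P@lat*1000,"z",P[2]*1000, "Flat",o["ft_force"]@lat,"Fh",o["ft_force"]@hh)
E
```

```text
t 25.28 pos [458.9 -82.6  67.3] head 46.89 z [-2.2e-03  8.0e-04 -1.0e+00] F [-1.2  0.5 -5.9] M [-0.21  0.17 -0.01] w 30.2 q6 0.33
out 86.22122393788761 lat 1.5099257611572952 z -55.08266545327009 Flat 1.2343203718583 Fh -0.4028682214308326
```

View pics/scene_s.png

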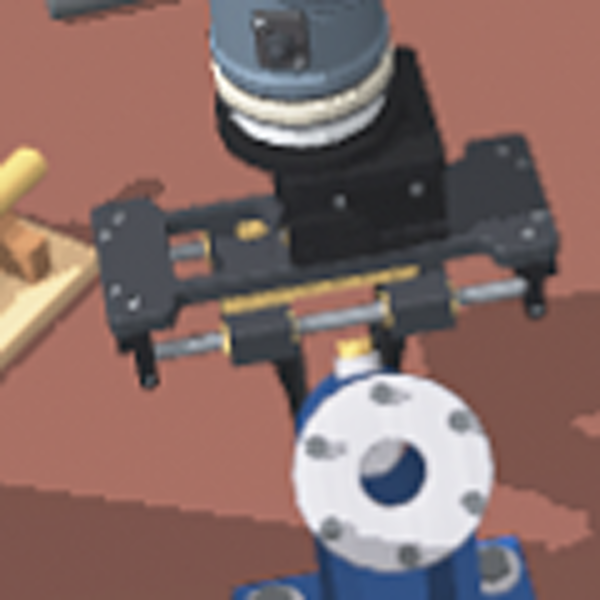

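View pics/top_s.png

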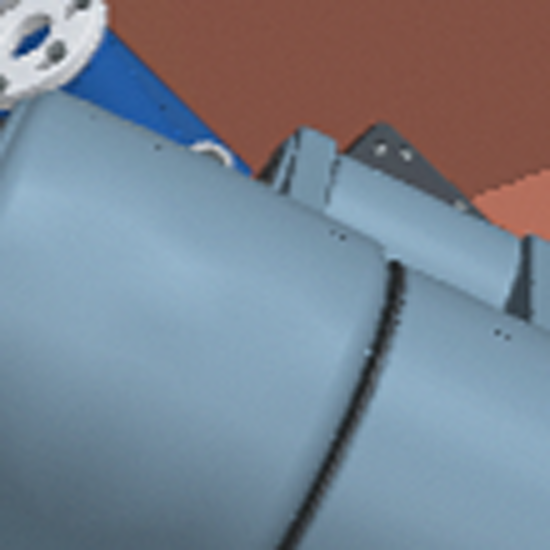

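step_arm(
  slide=[
    [-10, 0, 5],
    [-15, 0, 0],
    [-15, 0, 0],
    [-10, 0, -10],
    [0, 0, -25],
    [0, 0, -30],
    [0, 0, -30],
    [0, 0, -30],
    [0, 0, -20],
    [0, 0, 0],
  ],
  twist=[0, 0, 0, 0, 0, 0, 0, 0, 0, 0],
)

```text
time: 26.22
position: [0.4278, -0.1204, 0.2124]
tool_rot: [0.917, 0.398, 0.003, 0.004]
ft_force: [1.7, -0.5, -6.4]
grip_width: 0.0307
```

```bash
python3 - <<'E'
from look import *
from boss import *
o=tool(); look("t",(180,70,140,160),(330,140,150,150),f=4)
P=o["position"]-M;print("out",-P@hh*1000,"lat",P@lat*1000,"z",P[2]*1000)
E
```

```text
t 26.22 pos [ 427.8 -120.4  212.4] head 46.92 z [ 0.0091 -0.0053 -0.9999] F [ 1.7 -0.5 -6.4] M [-0.25  0.02 -0.03] w 30.7 q6 0.23
out 135.00214762464455 lat -1.5901683075051931 z 90.0228267071162
```

View pics/scene_t.png

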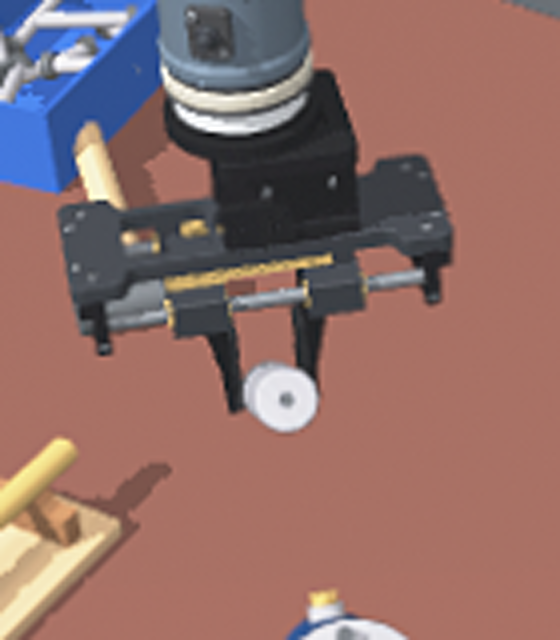

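View pics/top_t.png

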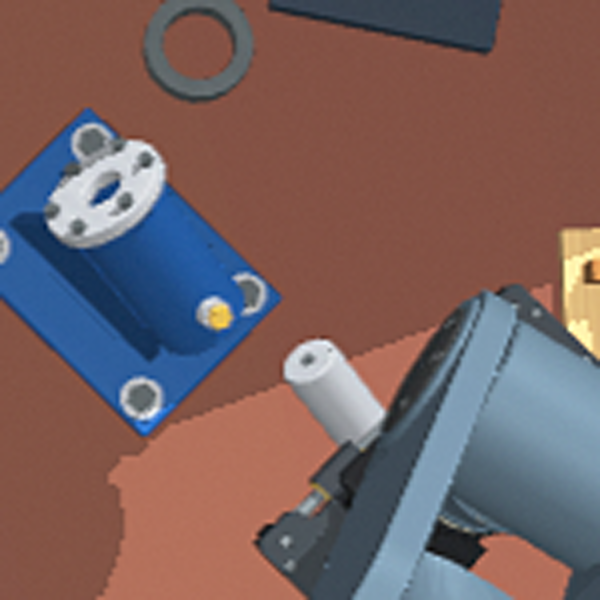

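```bash
python3 - <<'E'
from look import *
from boss import *
S=pickle.load(open("scene_t.pkl","rb"));T=pickle.load(open("top_t.pkl","rb"))
us=((286-1.5)/4+180,(399-1.5)/4+70);ut=((308-1.5)/4+330,(361-1.5)/4+140)
A=np.zeros((3,3));b=np.zeros(3)
for c,u_ in((S,us),(T,ut)):
    o,d=rays(c,[u_]);d=d[0]/np.linalg.norm(d[0]);Q=np.eye(3)-np.outer(d,d);A+=Q;b+=Q@o
p=np.linalg.solve(A,b);g=np.array([.4278,-.1204,.2124])
r=p-g;print(p,"rel h,lat,z",r@hh*1000,r@lat*1000,r[2]*1000,proj(S,p)-us,proj(T,p)-ut, depth(T,[ut])-g, depth(S,[us])-g)
E
```

```text
[ 0.48248555 -0.05988573  0.25570456] rel h,lat,z 81.55044070285038 1.4184890877787868 43.30456219125531 [[0.17472827 0.02416004]] [[ 0.13982783 -0.08432279]] [[0.05467484 0.06051694 0.04153441]] [[0.0521947 0.0578353 0.0404208]]
```

```bash
python3 - <<'E'
from meas import *
p=np.array([(118,178),(602,130),(629,431),(144,479)],float)
P=plane(T,(p-3)/7+205,.013)*1000
print(np.round(P[:,:2],1),P.mean(0)[:2]);
e=[P[0]-P[3],P[1]-P[2]];print([np.degrees(np.arctan2(v[1],v[0])) for v in e],[np.linalg.norm(v) for v in e])
e=[P[0]-P[1],P[3]-P[2]];print([np.degrees(np.arctan2(v[1],v[0]))-90 for v in e],[np.linalg.norm(v) for v in e])
q=np.array([(241,180),(262,455)],float); Q=plane(T,(q-3)/7+205,.053)*1000; print("spare ends",Q[:,:2],Q.mean(0),np.degrees(np.arctan2(*(Q[0]-Q[1])[1::-1])))
ps=np.array([(67,319),(609,520)],float); PS=plane(S,(ps-2.75)/6.5+[345,265],.013)*1000;print("S screws",PS[:,:2])
E
```

```text
[[491.7 381.3]
 [515.1 202.6]
 [403.8 188.7]
 [380.7 366.7]] [447.83329103 284.80795689]
[np.float64(7.52384110159888), np.float64(7.109316944183652)] [np.float64(111.9537778112103), np.float64(112.12426209374628)]
[np.float64(7.440615082739015), np.float64(7.386751480153563)] [np.float64(180.29020072948143), np.float64(179.47933346287996)]
spare ends [[488.77802151 329.07067873]
 [390.36814835 317.32547906]] [439.57308493 323.19807889  53.        ] 6.806046282339889
S screws [[513.89034648 202.96586187]
 [490.96465942 380.93393971]]
```

step_arm(
  slide=[
    [0, 0, -10],
    [0, 0, -10],
    [0, 0, -10],
    [0, 0, 0],
    [0, 0, 0],
    [0, 0, 0],
    [0, 0, 0],
    [0, 0, 0],
    [0, 0, 0],
    [0, 0, 0],
  ],
  twist=[5, 5, 5, 5, 5, 5, 5, 3, 1.5, 0],
)

```text
time: 27.15
position: [0.4239, -0.118, 0.2357]
tool_rot: [0.998, 0.064, -0.003, -0.002]
ft_force: [0.3, -0.9, -6.1]
grip_width: 0.0303
```

step_arm(
  slide=[
    [0.5, -10, 0],
    [1, -20, 0],
    [1, -25, 0],
    [1, -25, 0],
    [1, -25, 0],
    [1, -25, 0],
    [1, -25, 0],
    [1, -25, 0],
    [1, -25, 0],
    [1, -25, 0],
    [1, -25, 0],
    [1, -25, 0],
    [1, -25, 0],
    [1, -25, 0],
    [1, -20, 0],
    [0.5, -10, 0],
    [0, 0, 0],
  ],
  twist=[0, 0, 0, 0, 0, 0, 0, 0, 0, 0, 0, 0, 0, 0, 0, 0, 0],
)

```text
time: 28.57
position: [0.3926, 0.2419, 0.2372]
tool_rot: [0.998, 0.066, -0.001, -0.0]
ft_force: [0.4, -0.7, -6.6]
grip_width: 0.0305
```

```bash
cat > rk.py <<'E'
from h import *
ar=np.radians(7.4);rx=np.array([np.cos(ar),np.sin(ar),0]);ry=np.array([-np.sin(ar),np.cos(ar),0]);RC=np.array([.4478,.2848,0])
def rk(P): 
    r=np.atleast_2d(P)-RC; return np.round(np.c_[r@rx,r@ry,r[:,2]]*1000,1)
E
python3 - <<'E'
from look import *
from rk import *
o=tool(); look("u",(300,130,170,190),(180,180,150,130),f=3.5); print("rack frame TCP",rk(o["position"]))
E
```

```text
t 28.57 pos [392.6 241.9 237.2] head 7.62 z [-2.3e-03  5.0e-04 -1.0e+00] F [ 0.4 -0.7 -6.6] M [-0.07  0.23 -0.04] w 30.5 q6 1.75
rack frame TCP [[-60.2 -35.4 237.2]]
```

View pics/scene_u.png

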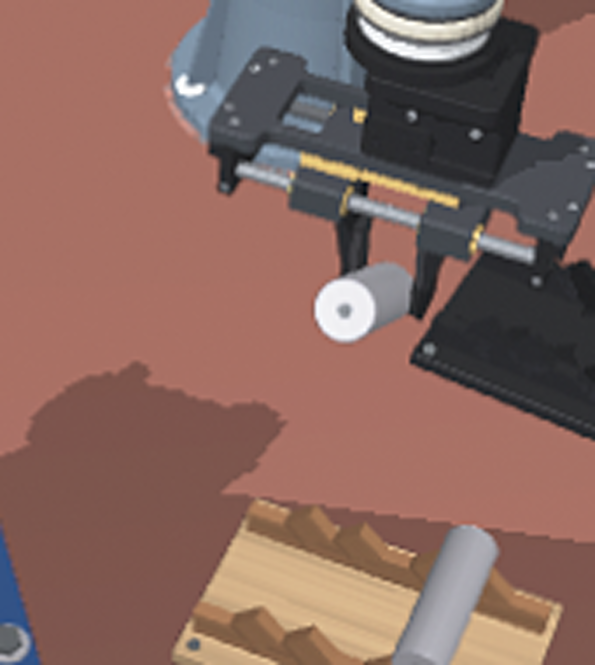

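View pics/top_u.png

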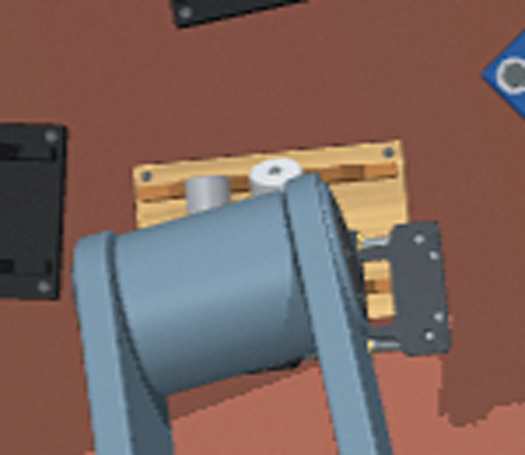

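step_arm(
  slide=[
    [3, 2.3, 10],
    [3.2, 2.3, 20],
    [0, 0, 30],
    [0, 0, 30],
    [0, 0, 30],
    [0, 0, 20],
    [0, 0, 10],
    [0, 0, 0],
    [0, 0, 0],
  ],
  twist=[0.2, 0, 0, 0, 0, 0, 0, 0, 0],
)

```text
time: 29.42
position: [0.401, 0.2353, 0.0877]
tool_rot: [0.998, 0.062, -0.001, 0.0]
ft_force: [0.4, -0.1, -6.3]
grip_width: 0.0303
```

```bash
python3 - <<'E'
from look import *
from rk import *
o=tool(); look("v",(330,200,140,160),(180,180,150,130),f=3.7); print("rack frame TCP",rk(o["position"]))
E
```

```text
t 29.42 pos [401.  235.3  87.7] head 7.15 z [-1.4e-03 -6.0e-04 -1.0e+00] F [ 0.4 -0.1 -6.3] M [ 0.03  0.19 -0.  ] w 30.3 q6 1.74
rack frame TCP [[-52.7 -43.1  87.7]]
```

View pics/scene_v.png

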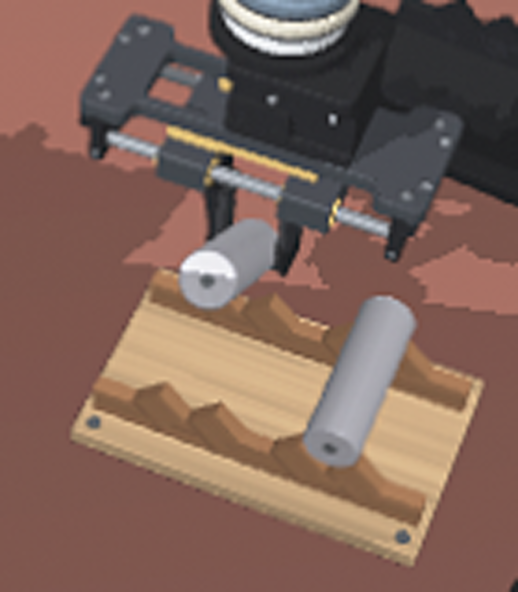

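View pics/top_v.png

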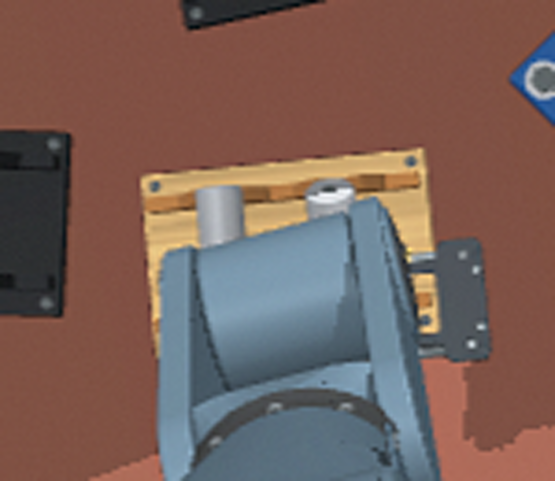

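step_arm(
  slide=[
    [-0.5, -3, 6],
    [0, 0, 8],
    [0, 0, 6],
    [0, 0, 1.5],
    [0, 0, 0],
  ],
  twist=[-0.2, 0, 0, 0, 0],
)

```text
time: 29.93
position: [0.4001, 0.2388, 0.0664]
tool_rot: [0.998, 0.065, -0.0, 0.0]
ft_force: [0.6, -4.0, -3.2]
grip_width: 0.0303
```

```bash
python3 - <<'E'
from look import *
from rk import *
o=tool(); look("w",(340,230,120,125),(200,195,110,90),f=5); print("rack frame TCP",rk(o["position"]))
E
```

```text
t 29.93 pos [400.1 238.8  66.4] head 7.47 z [-2.e-04 -7.e-04 -1.e+00] F [ 0.6 -4.  -3.2] M [-0.6   0.17  0.02] w 30.3 q6 1.74
rack frame TCP [[-53.3 -39.5  66.4]]
```

View pics/scene_w.png

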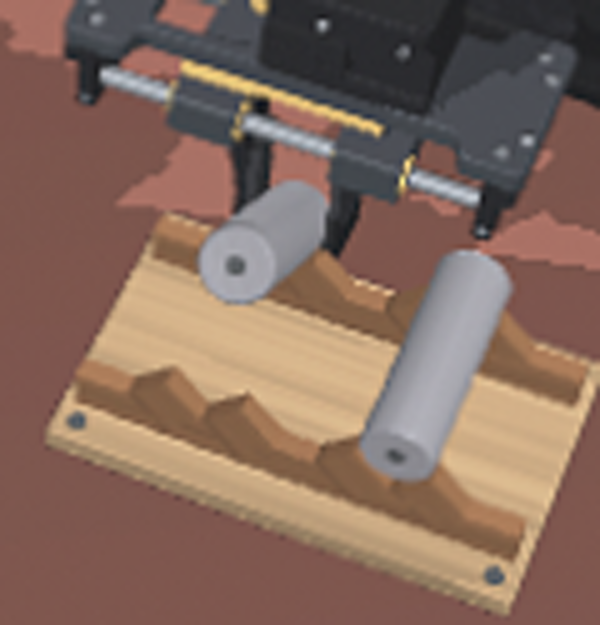

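View pics/top_w.png

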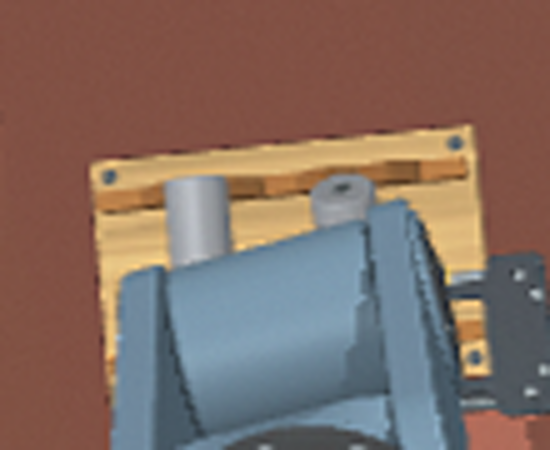

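step_arm(
  slide=[
    [0, 1.2, 0],
    [0, 0, 0],
  ],
  twist=[0, 0],
  force=40,
)

```text
time: 30.2
position: [0.4001, 0.238, 0.0665]
tool_rot: [0.998, 0.064, -0.0, -0.0]
ft_force: [-0.4, -0.3, -5.6]
grip_width: 0.0309
```

step_arm(
  slide=[
    [0, 0, 0],
  ],
  twist=[0],
  force=28,
)

```text
time: 30.28
position: [0.4, 0.238, 0.0665]
tool_rot: [0.998, 0.065, -0.0, -0.0]
ft_force: [-0.8, -0.6, -5.1]
grip_width: 0.031
```

```bash
python3 - <<'E'
from look import *
from rk import *
o=tool(); look("x",(340,230,120,125),None,f=4); print("rack frame TCP",rk(o["position"]))
E
```

```text
t 30.28 pos [400.  238.   66.5] head 7.4 z [-3.e-04  3.e-04 -1.e+00] F [-0.8 -0.6 -5.1] M [-0.01  0.26 -0.05] w 31.0 q6 1.74
rack frame TCP [[-53.4 -40.2  66.5]]
```

View pics/scene_x.png

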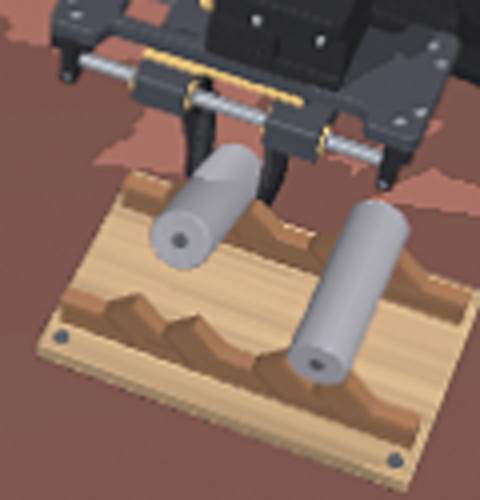

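step_arm(
  slide=[
    [0, 0, 0],
  ],
  twist=[0],
)

```text
time: 30.42
position: [0.4005, 0.2375, 0.0668]
tool_rot: [0.998, 0.066, 0.0, 0.001]
ft_force: [-0.4, -3.4, -0.4]
grip_width: 0.0309
```

```bash
python3 - <<'E'
from look import *
from rk import *
o=tool(); look("y",(340,230,120,125),None,f=4)
E
```

```text
t 30.42 pos [400.5 237.5  66.8] head 7.54 z [ 9.e-04 -1.e-03 -1.e+00] F [-0.4 -3.4 -0.4] M [-0.75 -0.01  0.19] w 30.9 q6 1.74
```

View pics/scene_y.png

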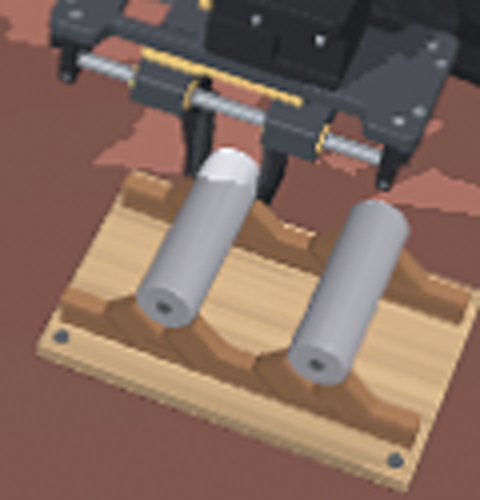

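The pin's tail now sits in the far notch at crop (165,305). Easing the front down and releasing.

step_arm(
  slide=[
    [0, 0, 0],
    [0, 0, 1],
    [0, 0, 1],
    [0, 0, 0],
  ],
  twist=[0, 0, 0, 0],
  force=6,
)

```text
time: 30.8
position: [0.4006, 0.2374, 0.0654]
tool_rot: [0.998, 0.065, 0.001, 0.0]
ft_force: [-0.2, -6.0, 4.5]
grip_width: 0.0319
```

step_arm(
  slide=[
    [0, 0, 0],
    [0, 0, 0],
    [0, 0, 0],
    [0, 0, 0],
  ],
  twist=[0, 0, 0, 0],
  jaw=46,
)

```text
time: 31.13
position: [0.4006, 0.2384, 0.0647]
tool_rot: [0.998, 0.065, 0.001, -0.0]
ft_force: [1.1, 0.9, 0.0]
grip_width: 0.0444
```

step_arm(
  slide=[
    [0, 0, -10],
    [0, 0, -20],
    [0, 0, -30],
    [0, 0, -30],
    [0, 0, -30],
    [0, 0, -30],
    [0, 0, 0],
  ],
  twist=[0, 0, 0, 0, 0, 0, 0],
)

```text
time: 31.72
position: [0.4035, 0.2394, 0.2197]
tool_rot: [0.998, 0.065, 0.006, -0.002]
ft_force: [1.0, 0.6, -0.0]
grip_width: 0.0459
```

```bash
python3 - <<'E'
from look import *
from rk import *
o=tool(); look("z",(340,230,120,125),(200,195,110,90),f=5);print(rk(o["position"]))
E
```

```text
t 31.72 pos [403.5 239.4 219.7] head 7.45 z [ 0.0115  0.004  -0.9999] F [ 1.   0.6 -0. ] M [-0.02 -0.01  0.01] w 45.9 q6 1.74
[[-49.8 -39.3 219.7]]
```

View pics/scene_z.png

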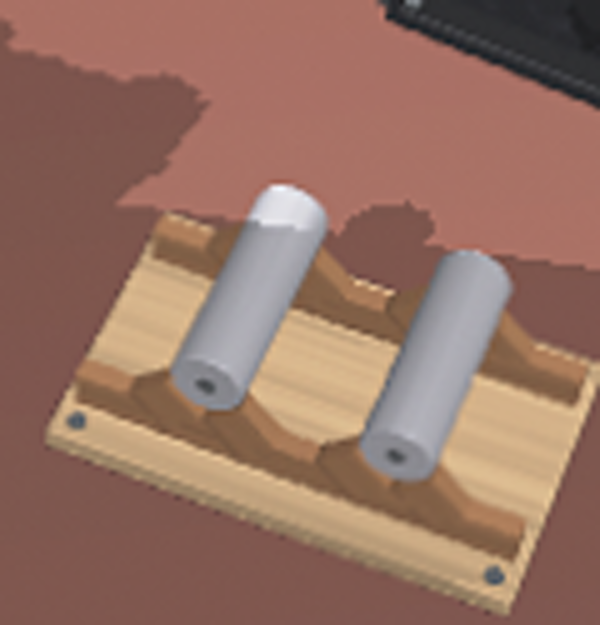

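View pics/top_z.png

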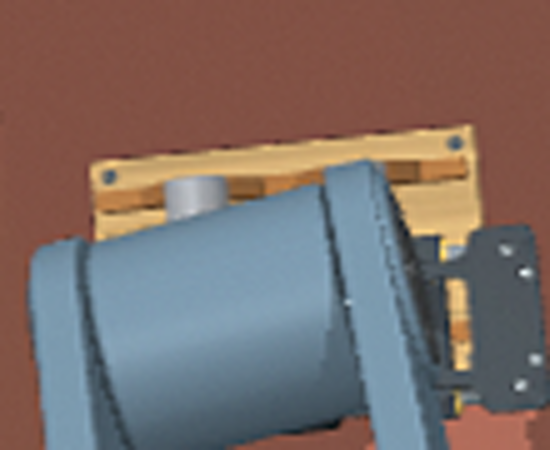

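```bash
python3 - <<'E'
from look import *
from rk import *
c=pickle.load(open("scene_z.pkl","rb"))
for n,p in(("mine",(207,385)),("spare",(396,456))):
    P=plane(c,[((p[0]-2)/5+340,(p[1]-2)/5+230)],.053); print(n,rk(P), rk(depth(c,[((p[0]-2)/5+340,(p[1]-2)/5+230)])))
# far screws check S
for p in((77,420),(494,576)): print(rk(plane(c,[((p[0]-2)/5+340,(p[1]-2)/5+230)],.013)))
# top ridge points of both pins for level: tail/front
for n,q in(("mine",[(215,335),(285,210)]),("spare",[(400,400),(470,270)])):
    print(n,[rk(depth(c,[((x-2)/5+340,(y-2)/5+230)])) for x,y in q])
E
```

```text
mine [[ 44.7 -39.3  53. ]] [[ 44.4 -39.4  52.5]]
spare [[45.8 40.6 53. ]] [[45.1 40.5 52. ]]
[[ 54.8 -89.5  13. ]]
[[55.6 90.2 13. ]]
mine [array([[ 32.6, -41.9,  69.8]]), array([[-40.8, -39.7,  68.7]])]
spare [array([[31.2, 35.2, 68.6]]), array([[-42.4,  39.8,  69. ]])]
```

step_arm(
  slide=[
    [0, 10, -30],
    [0, 30, -30],
    [0, 30, -10],
    [0, 30, 0],
    [0, 30, 0],
    [0, 30, 0],
    [0, 30, 0],
    [0, 30, 0],
    [0, 30, 0],
    [0, 10, 0],
    [0, 0, 0],
    [0, 0, 0],
  ],
  twist=[0, 0, 0, 0, 0, 0, 0, 0, 0, 0, 0, 0],
)

```text
time: 32.82
position: [0.4329, -0.0189, 0.2828]
tool_rot: [0.998, 0.064, -0.001, -0.001]
ft_force: [-1.1, 1.3, 0.4]
grip_width: 0.0461
```

```bash
python3 - <<'E'
from look import *
from rk import *
o=tool(); look("fin",(0,0,640,480),(0,0,640,480),f=1)
E
```

```text
t 32.82 pos [432.9 -18.9 282.8] head 7.33 z [-0.0031  0.0019 -1.    ] F [-1.1  1.3  0.4] M [ 0.02 -0.   -0.  ] w 46.1 q6 1.14
```

View pics/scene_fin.png

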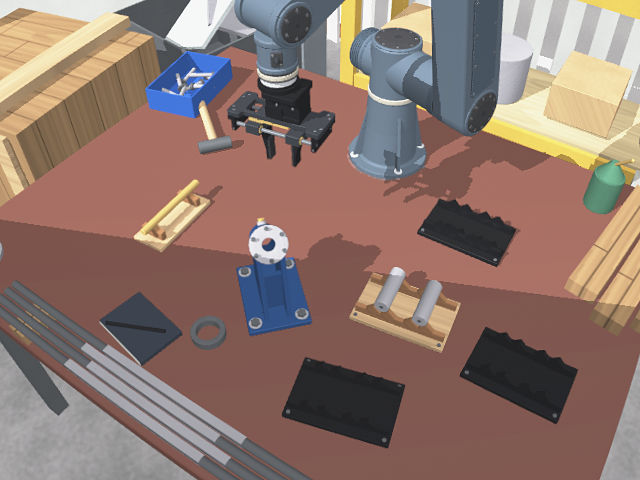

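View pics/top_fin.png

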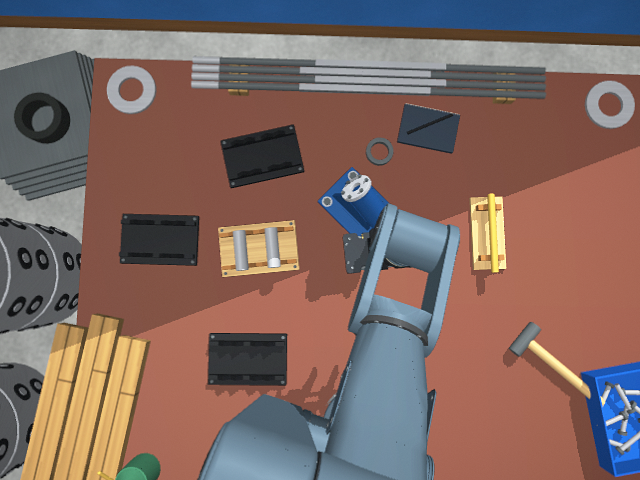

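```bash
python3 - <<'E'
from meas import *
for n,C in(("start",T),("end",pickle.load(open("top_fin.pkl","rb")))):
    m=mask(C,(26,90,120),(33,255,255),(460,185,52,95));ct=big(m)[:,0].astype(float);P=plane(C,ct,.047)[:,:2]*1000
    r=cv2.minAreaRect(np.float32(P));print(n,np.round(r[0],1),np.round(r[1],1),round(r[2],2))
    ms=mask(C,(90,0,120),(140,60,255),(225,225,25,50));print(" spare",big(ms)[:,0].mean(0))
    mr=mask(C,(15,20,150),(40,255,255),(460,198,52,72));R_=cv2.boundingRect(big(mr));print(" rest bbox",R_)
from rig import robot
robot.hand_in()
E
```

```text
start [ 505.2 -315.4] [198.8  10.4] 3.11
 spare [240.17708333 249.96875   ]
 rest bbox (470, 198, 36, 72)
end [ 503.9 -315.6] [196.2  10.1] 3.11
 spare [240.10416667 249.96875   ]
 rest bbox (470, 198, 36, 72)
the job is handed in; nothing more can be done
```

The stuck pin is out of the boss and lying level in the rack's free nest, the drift is back in its rest, and I have handed the job in at about 33 s of the 72 s limit. No verdict was reported.

- **Pushing the pin:** I tilted the drift to about 36° against its rest notch, pushed through the access hole with about 8 N, and stopped with the pin about 62 mm proud. That left roughly 38 mm inside the mouth, slightly under the 40 mm at which it is sure to hold. I chose this so the gripper's body would clear the plunger, and the pin stayed put.
- **Pin in the rack:** I gripped it near its front end, drew it out without dropping it, and let it swing level into the nest. In the last picture its centre is about 5 mm from the rack's middle along its length. Across, it lies at −39 mm for a nest at −40 mm, and it is 52 to 53 mm high.
- **Drift in its rest:** it lies in both notches, about 1 mm from where it started, at the same angle.
- **Bystanders:** the spare pin is unmoved to within a tenth of a pixel. The ring and notebook look unmoved in both final views, but I did not measure them.
- **Disagreements:** the two cameras differed by up to about 4 mm in places, so I relied on the top view and on contact forces for the fits. No final check failed.

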